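# Roll LED batten lenses home and start the burn-in

### The arm

A 6-joint arm with a two-finger parallel gripper is mounted at the origin on a cart in front of the work surface, level with it; the furniture and walls round the work are solid. World frame = base frame: x ahead of the robot, y to its left, z up, the work surface at z = 0. Lengths are in m, angles in degrees, forces in N, time in s.
With the tool pointing down it reaches from about 0.325 to 0.9 m from the base axis. Payload 6.1 kg.
Tool frame: the origin (TCP) lies at the very end of the fingers, on their centre line; the grasp point (between the pads) lies 19 mm behind it (bot.grasp_offset is the distance from the TCP to the grasp point, in m); z points along the fingers, y is the direction in which the jaws open and shut (so a half turn about z gives the same grasp; the last joint's range is limited). The gripper opens to 85 mm and grips with 20 to 120 N. Pads are 22 mm wide; open, the fingers measure 114 mm over their backs; the gripper's body (76 mm by 85 mm) begins 54 mm behind the grasp point. The pads swing forward as they close: fully open they stand 13 mm farther back than shut.
Start: joints at [-74.261, 12.628, 87.462, -0, 79.91, -7.225], TCP at [0.244, -0.575, 0.231] pointing down, gripper open.
Joint ranges: [-170.65, 170.65], [-52.31, 119.04], [5.05, 147.46], [-71.25, 251.25], [11.57, 151.72], [-153.62, 153.62]. Speed limits (degrees/s): [147.25, 147.25, 172.46, 180, 180, 180].

### API

Orientations are given as [roll, pitch, yaw] about the fixed x, y, z axes, in that order (R = Rz(yaw) Ry(pitch) Rx(roll)).
In Python, from station import bot gives the robot as it stands.
- The arm moves only by the tool apply_moves, never from a script. Its argument "deltas" is a list of rows, each an object with "travel": the shift along the world's x, y, z in units of 30 mm (1.0 is 30 mm), a list of three; "turn": the turn about the world's z in units of 4 degrees (1.0 is 4 degrees); "fingers": the closure in counts, from 0 (fully open) to 255 (shut). A call has 1 to 10 rows; each row shifts and turns the pose as measured when the row begins; what a row does not reach is not made up. A row lasts 1/12 s, in which the tool goes at most 41.7 mm and 7.16 degrees, less where a joint would pass 70% of its speed; a pose out of reach is approached as far as the arm can. A call with a number of a shift or a turn outside -1 to 1 is refused whole. A call with a gripper value outside its range is refused whole. The fingers move at their own pace and stop on an object; "grip_force" is the grip in N (left out, the last holds). Time passes only in rows, so rows that do not move let the fingers close. It gives the time, the measured TCP pose, the force and the opening at its end, in the units of the state.
- bot.get_obs(): the state, without advancing time (a new reading comes with each control period).
- bot.grab_frame(name): name is "scene" or "top" or "wrist"; returns (picture, depth): 384x512x3 uint8, red, green, blue; 384x512 float32, m along the optical axis (not along the pixel's ray), 0 where there is no reading.
- bot.camera_info(name): a dict with "camera_matrix" (3x3 intrinsics, pixels), "R" (3x3) and "t" (3): a world point X has camera coordinates R X + t; the wrist camera has in their place "T_tool_cam" (4x4, takes a point from camera to tool coordinates, whose origin is the TCP and whose axes are the flange's). Camera axes: x right, y down, z forward; pixel columns grow to the right and rows downward; lengths in m; the calibration is good to about 2 mm. A picture is of the moment at which its call begins: read the wrist's pose just before it. camera_info takes no time and is no camera call.
- bot.hand_in(): hands the job in, once; it reports no verdict.
Trained networks look in the newest picture that a camera, given by its name, has taken for a name from the list of things; names that differ only in an ending like _2 or _b are one class to them, and where a whole thing is asked for, a point or a joint stands for the part that bears it (a point fixed in the world has none). Each returns a list of dicts, best first, with "confidence" (0 to 1); they miss things now and then, are a little off and sometimes report something else, mostly with a low value. They report only what shows in the picture. A call takes as long as a camera call.
- bot.regions_of(thing, camera): "pixels" (384x512 bool, what is visible of it) and "box" ([centre column, centre row, width, height] as shares, 0 to 1, of the picture: columns of its width, rows of its height, round what is visible of it).
- bot.place_of(thing, camera): "at" ([column, row] as shares, 0 to 1, of the picture: columns of its width, rows of its height: a listed point, or the origin of a listed thing).
The state is a dict: "clock": time; "joint_positions": joint angles; "joint_velocities": joint speeds; "effort": joint torques, N m; "eef_pos": TCP position; "ee_rot": TCP orientation; "wrist_force": force on the tool from outside, world axes, zero at the start; "torque": the same for the moment, N m; "width": finger opening in m.
Only numpy, scipy, OpenCV 4.12 (cv2) and the standard library are available. Lean on these libraries where they do the work, as an engineer would, in place of code of your own. Each camera call takes 0.05 s, during which the arm holds its last target. There are 200 camera calls.

### The job

Get the LED battens ready in the burn-in fixture: push the folding dust cover back by its pull bar until its two panels stand folded flat together, lay every batten lens side up in a bay of its own, then take the sprung roller and run it along each batten with steady, moderate pressure (well under 25 N) until all its lenses are flush. Put the roller back in its holder and set the dimmer lever to the yellow mark; leave the dimmer alone until every lens is home, keep the fingers off the lenses and leave the things round about where they are.

Things in the scene. Friction and masses are not known exactly. Their poses are not given: they have to be found in the camera images.
- cover_bar (a point): middle of the black pull bar (round, 10 mm thick, 120 mm long) on the front panel of the fixture's folding dust cover, 20 mm off the panel near its free front edge, which is guided 70 mm above the desk. Shut, the bar is at the fixture's front, 90 mm above the desk; pushed straight back (fixture +x, about 0.2 m, 3 to 10 N) it sinks to 76 mm
- cover (a joint): fold of the dust cover, rad: 0 shut (slightly peaked), 1.35 fully folded. Two clear panels with aluminium edging, 306 mm wide, 120 mm deep each, hinged to each other and along the back of the fixture; as the front edge is pushed back the knuckle rises until both panels stand upright, flat together, 190 mm above the desk. Stays folded when let go
- fixture: burn-in fixture, fixed (grey base, aluminium cheeks 74 mm high at y = -164 and 164 mm, grey control head at its left end, top at 62 mm). Origin on the desk; x away from the robot, y to its left, z up. Four bays run along x: the centre of a batten lying home is at x = -20, y = -105, -35, 35 or 105, z = 46 mm. Dimmer lever pivot: x = -50, y = 213, z = 55 mm
- lever_knob (a point): middle of the red lever knob (22 mm thick, 26 mm long along the lever), 75 mm from the pivot; free on all sides
- dimmer_lever (a joint): angle of the dimmer lever, rad: 0 = leaning 0.7 rad from upright towards the robot (off); grows as it swings away from the robot (about the fixture's y), to 1.4; it stays where it is left (1 N at the knob). A black quadrant beside it has white ticks and one broad yellow mark, at 0.90
- roller: sprung hand roller, upright in its holder; origin in mid-neck, z up, rolls along x. Wood neck 24 mm square (gripped across x, rolling does not tilt it), 26 mm below to 18 mm above; brass cap 19 mm across to 26 mm above; collar 60 x 58 mm, 26 to 34 mm below; then fork (36 mm over y) and wheel, 32 mm diameter, 22 mm wide, lowest point 78 mm below when unloaded; pressed, it springs up 2 N per mm, 12 mm at most. 0.24 kg
- batten_a: LED batten: aluminium channel 150 mm long (x), 32 mm wide (y), 24 mm high, origin at its centre, z up; same either way round; grip it across the width; 0.18 kg; may be absent. Three white lenses with two yellow dots, 44.5 x 24.5 mm, centres at x = -45, 0, 45 mm, stand 5 mm proud of the top until pressed flush with it
- batten_a_lens0 (a joint): how far the lens at x = -45 mm of batten_a is pressed in, m: 0 proud, 0.005 flush and clipped; takes 4 N and stays
- batten_a_lens1 (a joint): how far the lens at x = 0 mm of batten_a is pressed in, m: 0 proud, 0.005 flush and clipped; takes 4 N and stays
- batten_a_lens2 (a joint): how far the lens at x = 45 mm of batten_a is pressed in, m: 0 proud, 0.005 flush and clipped; takes 4 N and stays
- batten_b: LED batten, as batten_a; may be absent. In a bay it rests on two black saddles 50 mm either side of its middle (26 mm long, tops 34 mm above the desk, side lips 40 mm apart and 8 mm high) between end stops 158 mm apart, tops 45 mm above the desk
- batten_b_lens0 (a joint): how far the lens at x = -45 mm of batten_b is pressed in, m: 0 proud, 0.005 flush and clipped; takes 4 N and stays
- batten_b_lens1 (a joint): how far the lens at x = 0 mm of batten_b is pressed in, m: 0 proud, 0.005 flush and clipped; takes 4 N and stays
- batten_b_lens2 (a joint): how far the lens at x = 45 mm of batten_b is pressed in, m: 0 proud, 0.005 flush and clipped; takes 4 N and stays
- batten_c: LED batten, as batten_a; may be absent. Between the saddles of a bay it is free down to the base plate, 22 mm above the desk, so fingers can go down beside it
- batten_c_lens0 (a joint): how far the lens at x = -45 mm of batten_c is pressed in, m: 0 proud, 0.005 flush and clipped; takes 4 N and stays
- batten_c_lens1 (a joint): how far the lens at x = 0 mm of batten_c is pressed in, m: 0 proud, 0.005 flush and clipped; takes 4 N and stays
- batten_c_lens2 (a joint): how far the lens at x = 45 mm of batten_c is pressed in, m: 0 proud, 0.005 flush and clipped; takes 4 N and stays
- batten_d: LED batten, as batten_a; may be absent. The roller (see there) has its holder in the top of the control head: a rectangular well 52 mm (x) by 48 mm (y), over 45 mm deep, centred at x = 65, y = 213 mm of the fixture, rim 62 mm above the desk; with its collar on the rim the roller's origin is 96 mm above the desk
- batten_d_lens0 (a joint): how far the lens at x = -45 mm of batten_d is pressed in, m: 0 proud, 0.005 flush and clipped; takes 4 N and stays
- batten_d_lens1 (a joint): how far the lens at x = 0 mm of batten_d is pressed in, m: 0 proud, 0.005 flush and clipped; takes 4 N and stays
- batten_d_lens2 (a joint): how far the lens at x = 45 mm of batten_d is pressed in, m: 0 proud, 0.005 flush and clipped; takes 4 N and stays
- glue_bottle: white glue bottle, 148 mm high, a bystander; origin at its underside
- solder_reel: green solder reel, 60 mm across, a bystander; origin at its underside

How it is judged:
By the outcome, as a careful person would: the job done as asked, in the order asked, and still so for the second after the job is handed in, with the robot touching nothing.
Of batten_a, batten_b, batten_c, batten_d only 3 to 4 are there at a start; the rules pass over those that are not, and their reading is None.
At some moment in a run one of batten_a, batten_b, batten_c, batten_d may be knocked a few centimetres aside while the robot is not near it.
It also fails if it takes over 210 s, if anything falls off the work surface, if the arm or the gripper's body presses on something with over 40 N, if the wrist force passes 120 N, or if a joint passes its speed limit or range.

## Working session

There is one attempt and no reset: what is moved stays moved. The work goes in short steps, Python scripts to look and compute and a tool call to move; the robot and the scene stay as the last step left them, time stands still between calls to the robot, and variables do not carry over. Pictures are saved under pics/ and viewed, about 12 in all and at most 16, crops included, and the job is handed in when it is done.

Besides the shell and the picture viewer there is one more tool, called after "Request:" by a JSON object that holds its "name" and its "arguments", one argument or row to a line. apply_moves: Moves the arm, as the interface text tells. Shifts and turns lie within -1 to 1; 1 stands for 30 mm of shift or 4 degrees of turn. Its arguments: {"type":"object","properties":{"deltas":{"type":"array","items":{"type":"object","properties":{"travel":{"type":"array","items":{"type":"number"}},"turn":{"type":"number"},"fingers":{"type":"number"}}}},"grip_force":{"type":"number"}},"required":["deltas"]}

```bash
ls; mkdir -p pics
cat > h.py <<'E'
import numpy as np, cv2
from station import bot
from scipy.spatial.transform import Rotation as Ro
def cam(name):
    c=bot.camera_info(name); K=np.array(c["camera_matrix"])
    if name=="wrist":
        o=bot.get_obs(); T=np.eye(4); T[:3,:3]=Ro.from_euler("xyz",o["ee_rot"],degrees=True).as_matrix(); T[:3,3]=o["eef_pos"]
        W=T@np.array(c["T_tool_cam"])
    else:
        M=np.eye(4); M[:3,:3]=c["R"]; M[:3,3]=c["t"]; W=np.linalg.inv(M)
    return K,W
def grab(name,save=None):
    K,W=cam(name); p,d=bot.grab_frame(name)
    if save: cv2.imwrite(f"pics/{save}.png",p[:,:,::-1])
    return p,d,K,W
def ray(K,W,u,v): 
    return W[:3,:3]@np.linalg.inv(K)@np.array([u,v,1.]),W[:3,3]
def at_z(K,W,u,v,z):
    r,o=ray(K,W,u,v); return o+r*(z-o[2])/r[2]
def cloud(d,K,W):
    v,u=np.indices(d.shape); r=np.stack([u,v,np.ones_like(u)],-1)@np.linalg.inv(K).T
    return (r*d[...,None])@W[:3,:3].T+W[:3,3]
def proj(K,W,X):
    q=np.linalg.inv(W)@np.append(X,1); q=K@q[:3]; return q[:2]/q[2]
E
cat > a.py <<'E'
from h import *
o=bot.get_obs(); print(o)
ims=[]
for n in("scene","top"):
    p,d,K,W=grab(n,n+"1"); ims.append(p); P=cloud(d,K,W); print(n,W[:3,3].round(2))
    for t in("batten_a","roller","fixture","cover_bar","lever_knob","glue_bottle","solder_reel"):
        f=bot.place_of(t,n)
        for g in f[:6]:
            u,v=g["at"][0]*512,g["at"][1]*384; iu,iv=min(int(u),511),min(int(v),383)
            print(t,round(g["confidence"],2),round(u),round(v),P[iv,iu].round(3))
E
python3 a.py
```

```text
pics
{'clock': 0.0, 'joint_positions': array([-7.42598732e+01,  1.26749236e+01,  8.75282087e+01,  9.86853691e-04,
        7.99091581e+01, -7.22204020e+00]), 'joint_velocities': array([ 0.06158828, -0.04064118, -0.01251344, -0.03418415,  0.01711165,
       -0.11857444]), 'effort': array([ 2.50554185e-04, -4.96897531e+01, -3.89393628e+01, -1.23681571e-04,
        1.13283927e-02, -1.67632879e-05]), 'eef_pos': array([ 0.2436897 , -0.57486459,  0.2301801 ]), 'ee_rot': array([-1.79888723e+02, -1.50801119e-02,  2.29619785e+01]), 'wrist_force': array([-0.5831119 , -1.58629302, -0.11276324]), 'torque': array([0.03943896, 0.02284417, 0.01561788]), 'width': 0.08529551080072087}
scene [0.07 0.97 0.94]
batten_a 0.72 350 173 [ 0.431 -0.354  0.027]
batten_a 0.69 308 160 [ 0.6   -0.359  0.028]
batten_a 0.63 289 171 [ 0.625 -0.256  0.031]
roller 0.91 221 247 [0.579 0.264 0.108]
fixture 0.64 274 230 [0.498 0.111 0.084]
fixture 0.58 307 160 [ 0.603 -0.358  0.024]
cover_bar 0.6 305 217 [0.439 0.034 0.097]
cover_bar 0.41 346 172 [ 0.441 -0.351  0.025]
lever_knob 0.6 279 258 [0.417 0.24  0.124]
lever_knob 0.58 309 161 [ 0.596 -0.361  0.024]
glue_bottle 0.85 243 181 [ 0.762 -0.158  0.002]
glue_bottle 0.55 334 188 [ 0.449 -0.242  0.021]
solder_reel 0.8 212 315 [0.512 0.421 0.035]
top [0.47 0.02 1.2 ]
batten_a 0.97 375 187 [ 0.605 -0.363  0.03 ]
batten_a 0.94 376 239 [ 0.441 -0.365  0.03 ]
batten_a 0.94 339 180 [ 0.623 -0.248  0.031]
batten_a 0.61 341 236 [ 0.447 -0.252  0.031]
roller 0.56 175 191 [0.578 0.247 0.12 ]
fixture 0.59 250 206 [0.534 0.029 0.095]
cover_bar 0.82 254 240 [0.432 0.016 0.023]
cover_bar 0.21 172 195 [0.568 0.27  0.066]
lever_knob 0.57 181 246 [0.417 0.227 0.127]
glue_bottle 0.65 314 137 [ 0.75  -0.161  0.087]
glue_bottle 0.3 375 234 [ 0.454 -0.362  0.031]
solder_reel 0.77 130 208 [0.533 0.412 0.009]
```

```bash
python3 -c "
import cv2
a=cv2.imread('pics/top1.png');b=cv2.imread('pics/scene1.png')
cv2.imwrite('pics/t1c.png',cv2.resize(a[100:300,90:430],None,fx=2.35,fy=2.35,interpolation=cv2.INTER_CUBIC))
cv2.imwrite('pics/s1c.png',cv2.resize(b[110:350,150:420],None,fx=2.4,fy=2.4,interpolation=cv2.INTER_CUBIC))"
```

```text
(no output)
```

View pics/t1c.png

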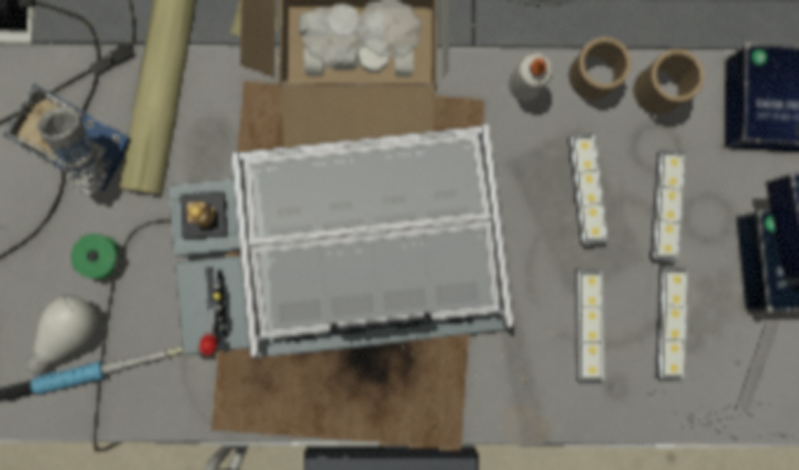

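View pics/s1c.png

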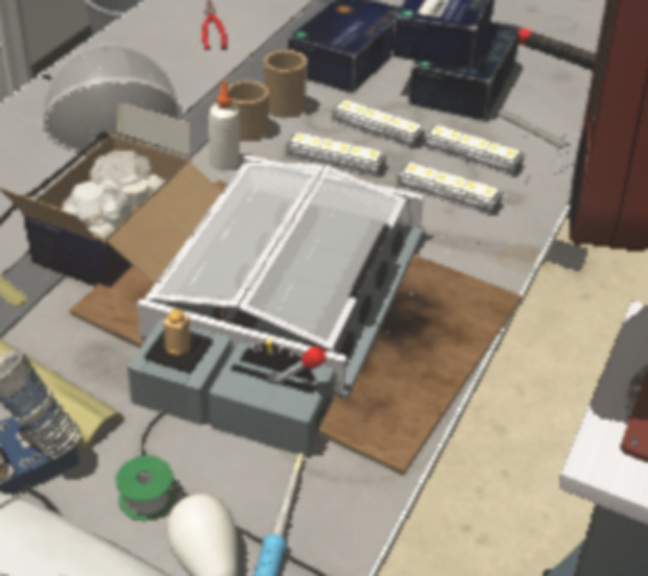

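The top crop shows four battens lens-up on the right, at about (590,190), (670,205), (590,325) and (670,325). The fixture is yawed about 5°, with the cover shut and the bar at (380,325). The roller is at (200,212) and the red knob at (208,345). Next I'll fit the fixture pose and the batten poses.

```bash
cat > b.py <<'E'
from h import *
p,d,K,W=grab("top"); P=cloud(d,K,W)
c=lambda x,y:(90+x/2.35,100+y/2.35)
L=[at_z(K,W,*c(*q),.074) for q in((237,155),(255,353))]; R=[at_z(K,W,*c(*q),.074) for q in((488,128),(511,330))]
for n,A in(("L",L),("R",R)): print(n,A[0].round(3),A[1].round(3),"yaw",np.degrees(np.arctan2(*(A[0]-A[1])[1::-1])).round(2))
print("width",np.linalg.norm(L[0]-R[0]),np.linalg.norm(L[1]-R[1]))
print("bar", [at_z(K,W,*c(*q),.09).round(3) for q in((330,331),(436,320))])
print("cap",at_z(K,W,*c(200,211),.122).round(4),"knob",at_z(K,W,*c(208,345),.11).round(3))
for g in bot.regions_of("batten_a","top"):
    m=g["pixels"]; v,u=np.nonzero(m); q=np.array([at_z(K,W,a,b,.027)[:2] for a,b in zip(u,v)],np.float32)
    r=cv2.minAreaRect(q*1000); w,h=r[1]; a=r[2] if w>h else r[2]+90
    zz=P[v,u,2]; print(round(g["confidence"],2),np.round(r[0],1),np.round(r[1],1),"yaw",(a+90)%180-90,len(u),"z",np.median(zz).round(3))
for n in("glue_bottle",):
  for g in bot.regions_of(n,"top")[:1]: print(n,np.median(P[g["pixels"]],0).round(3))
E
python3 b.py
```

```text
L [0.656 0.211 0.074] [0.402 0.182 0.074] yaw 6.51
R [ 0.695 -0.116  0.074] [ 0.434 -0.144  0.074] yaw 6.23
width 0.3285100909028384 0.3272940650426901
bar [array([0.431, 0.086, 0.09 ]), array([ 0.446, -0.047,  0.09 ])]
cap [0.5782 0.2467 0.122 ] knob [0.414 0.235 0.11 ]
0.96 [ 623.4 -252.7] [143.4  34.6] yaw 6.853662014007568 469 z 0.029
0.91 [ 446.6 -363.4] [ 38.8 146.3] yaw -3.4051895141601562 557 z 0.029
0.74 [529.3 407.5] [66.3 61.9] yaw 79.19671630859375 354 z 0.035
0.67 [ 602.1 -362.5] [ 41.3 149.8] yaw -4.997337341308594 584 z 0.028
0.66 [ 442.3 -254.7] [ 34.5 146.5] yaw -0.7339019775390625 557 z 0.029
glue_bottle [ 0.759 -0.167  0.097]
```

Request:
{"name": "apply_moves", "arguments": {
  "deltas": [
    {"travel": [0.22, 0.98, 0], "turn": -0.21, "fingers": 255},
    {"travel": [0.22, 0.98, 0], "turn": -0.21, "fingers": 255},
    {"travel": [0.22, 0.98, 0], "turn": -0.21, "fingers": 255},
    {"travel": [0.22, 0.98, 0], "turn": -0.21, "fingers": 255},
    {"travel": [0.22, 0.98, 0], "turn": -0.21, "fingers": 255},
    {"travel": [0.22, 0.98, 0], "turn": -0.21, "fingers": 255},
    {"travel": [0.22, 0.98, 0], "turn": -0.21, "fingers": 255},
    {"travel": [0.22, 0.98, 0], "turn": -0.21, "fingers": 255},
    {"travel": [0.22, 0.98, 0], "turn": -0.21, "fingers": 255},
    {"travel": [0.22, 0.98, 0], "turn": -0.21, "fingers": 255}
  ]
}}

```text
clock: 1.78
eef_pos: [0.3083, -0.2742, 0.2296]
ee_rot: [179.9, 0.0, 13.7]
wrist_force: [0.6, -0.6, 0.3]
width: 0.0001
```

Request:
{"name": "apply_moves", "arguments": {
  "deltas": [
    {"travel": [0.22, 0.98, 0], "turn": -0.21, "fingers": 255},
    {"travel": [0.22, 0.98, 0], "turn": -0.21, "fingers": 255},
    {"travel": [0.22, 0.98, 0], "turn": -0.21, "fingers": 255},
    {"travel": [0.22, 0.98, 0], "turn": -0.21, "fingers": 255},
    {"travel": [0.22, 0.98, 0], "turn": -0.21, "fingers": 255},
    {"travel": [0.22, 0.98, 0], "turn": -0.21, "fingers": 255},
    {"travel": [0.22, 0.98, 0], "turn": -0.21, "fingers": 255},
    {"travel": [0.22, 0.98, 0], "turn": -0.21, "fingers": 255},
    {"travel": [0.22, 0.98, 0], "turn": -0.21, "fingers": 255},
    {"travel": [0, 0, 0], "turn": 0, "fingers": 255}
  ]
}}

```text
clock: 2.62
eef_pos: [0.3687, 0.0073, 0.2327]
ee_rot: [179.7, -0.6, 5.8]
wrist_force: [0.8, 0.5, -0.4]
width: -0.0002
```

Request:
{"name": "apply_moves", "arguments": {
  "deltas": [
    {"travel": [0, 0, -0.9], "turn": 0.1, "fingers": 255},
    {"travel": [0, 0, -0.9], "turn": 0.1, "fingers": 255},
    {"travel": [0, 0, -0.9], "turn": 0, "fingers": 255},
    {"travel": [0, 0, -0.9], "turn": 0, "fingers": 255},
    {"travel": [0, 0, -0.9], "turn": 0, "fingers": 255},
    {"travel": [0, 0, -0.9], "turn": 0, "fingers": 255},
    {"travel": [0.4, 0.05, 0], "turn": 0, "fingers": 255},
    {"travel": [0.4, 0.05, 0], "turn": 0, "fingers": 255},
    {"travel": [0.4, 0.05, 0], "turn": 0, "fingers": 255},
    {"travel": [0.4, 0.05, 0], "turn": 0, "fingers": 255}
  ]
}}

```text
clock: 3.45
eef_pos: [0.4159, 0.0129, 0.0659]
ee_rot: [179.4, -0.9, 7.2]
wrist_force: [-0.5, -0.4, 0.1]
width: -0.0002
```

Request:
{"name": "apply_moves", "arguments": {
  "deltas": [
    {"travel": [0.4, 0.05, 0], "turn": 0, "fingers": 255},
    {"travel": [0.4, 0.05, 0], "turn": 0, "fingers": 255},
    {"travel": [0.4, 0.05, 0], "turn": 0, "fingers": 255},
    {"travel": [0.4, 0.05, 0], "turn": 0, "fingers": 255},
    {"travel": [0.4, 0.05, 0], "turn": 0, "fingers": 255},
    {"travel": [0.4, 0.05, 0], "turn": 0, "fingers": 255},
    {"travel": [0.4, 0.05, 0], "turn": 0, "fingers": 255}
  ]
}}

```text
clock: 4.03
eef_pos: [0.4954, 0.0209, 0.0611]
ee_rot: [179.6, 0.2, 7.2]
wrist_force: [0.0, 0.6, -0.5]
width: -0.0003
```

```bash
python3 -c "
from h import *
p,d,K,W=grab('scene'); cv2.imwrite('pics/s2c.png',cv2.resize(p[110:350,150:420,::-1],None,fx=2.4,fy=2.4,interpolation=cv2.INTER_CUBIC))"
```

```text
(no output)
```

View pics/s2c.png

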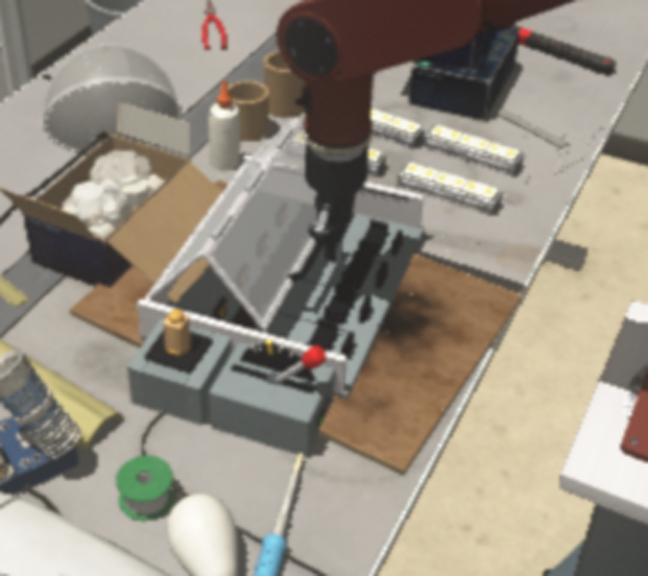

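The picture shows the front panel lifting and the bar at the fingers, near crop (310,265), so the push works. I'll continue.

Request:
{"name": "apply_moves", "arguments": {
  "deltas": [
    {"travel": [0.4, 0.045, 0.05], "turn": 0, "fingers": 255},
    {"travel": [0.4, 0.045, 0.05], "turn": 0, "fingers": 255},
    {"travel": [0.4, 0.045, 0.05], "turn": 0, "fingers": 255},
    {"travel": [0.4, 0.045, 0.05], "turn": 0, "fingers": 255},
    {"travel": [0.4, 0.045, 0.03], "turn": 0, "fingers": 255},
    {"travel": [0.4, 0.045, 0.03], "turn": 0, "fingers": 255},
    {"travel": [0.4, 0.045, 0.03], "turn": 0, "fingers": 255},
    {"travel": [0.3, 0.035, 0.03], "turn": 0, "fingers": 255}
  ]
}}

```text
clock: 4.75
eef_pos: [0.5885, 0.0271, 0.0693]
ee_rot: [179.6, 0.6, 7.1]
wrist_force: [-1.0, 0.0, -0.4]
width: 0.0005
```

Request:
{"name": "apply_moves", "arguments": {
  "deltas": [
    {"travel": [0.2, 0.02, 0], "turn": 0, "fingers": 255},
    {"travel": [0.2, 0.02, 0], "turn": 0, "fingers": 255},
    {"travel": [0.2, 0.02, 0], "turn": 0, "fingers": 255}
  ]
}}

```text
clock: 5.0
eef_pos: [0.6072, 0.0276, 0.0694]
ee_rot: [179.6, 0.6, 7.1]
wrist_force: [-0.2, 0.2, -0.8]
width: -0.0001
```

Request:
{"name": "apply_moves", "arguments": {
  "deltas": [
    {"travel": [0.2, 0.03, 0], "turn": 0, "fingers": 255},
    {"travel": [0.2, 0.03, 0], "turn": 0, "fingers": 255}
  ]
}}

```text
clock: 5.17
eef_pos: [0.6196, 0.029, 0.0692]
ee_rot: [179.6, 0.7, 7.1]
wrist_force: [-0.8, -0.3, -0.1]
width: -0.0
```

Request:
{"name": "apply_moves", "arguments": {
  "deltas": [
    {"travel": [0.15, 0.02, 0], "turn": 0, "fingers": 255},
    {"travel": [0.15, 0.02, 0], "turn": 0, "fingers": 255}
  ]
}}

```text
clock: 5.33
eef_pos: [0.6295, 0.0302, 0.0691]
ee_rot: [179.6, 0.7, 7.1]
wrist_force: [0.3, -1.0, 0.2]
width: 0.0001
```

```bash
python3 -c "
from h import *
p,d,K,W=grab('scene'); cv2.imwrite('pics/s3c.png',cv2.resize(p[110:280,190:390,::-1],None,fx=3,fy=3,interpolation=cv2.INTER_CUBIC))"
```

```text
(no output)
```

View pics/s3c.png

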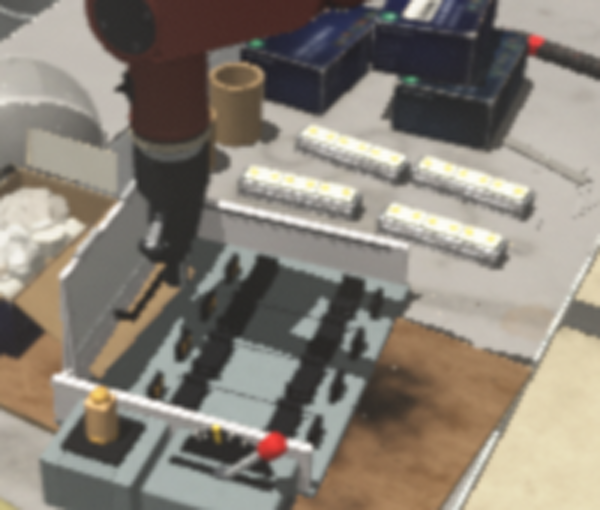

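The cover now looks nearly folded flat, with the bar at crop (140,295) and the panels upright. I'll push until the force shows the stop.

Request:
{"name": "apply_moves", "arguments": {
  "deltas": [
    {"travel": [0.15, 0.02, 0], "turn": 0, "fingers": 255},
    {"travel": [0.15, 0.02, 0], "turn": 0, "fingers": 255}
  ]
}}

```text
clock: 5.55
eef_pos: [0.639, 0.0315, 0.0691]
ee_rot: [179.6, 0.7, 7.1]
wrist_force: [-12.9, -2.6, 4.7]
width: -0.0
```

Request:
{"name": "apply_moves", "arguments": {
  "deltas": [
    {"travel": [0.12, 0.01, 0], "turn": 0, "fingers": 255}
  ]
}}

```text
clock: 5.63
eef_pos: [0.6396, 0.0316, 0.0688]
ee_rot: [179.6, 1.2, 7.1]
wrist_force: [-21.6, -3.2, 14.9]
width: -0.0001
```

Request:
{"name": "apply_moves", "arguments": {
  "deltas": [
    {"travel": [0.12, 0.01, 0], "turn": 0, "fingers": 255}
  ]
}}

```text
clock: 5.72
eef_pos: [0.6393, 0.0315, 0.0687]
ee_rot: [179.6, 1.8, 7.2]
wrist_force: [-18.2, -2.1, 15.4]
width: -0.0002
```

Request:
{"name": "apply_moves", "arguments": {
  "deltas": [
    {"travel": [-0.5, -0.06, 0], "turn": 0, "fingers": 255},
    {"travel": [-0.8, -0.09, 0], "turn": 0, "fingers": 255},
    {"travel": [-0.8, -0.09, 0], "turn": 0, "fingers": 0},
    {"travel": [-0.8, -0.09, 0], "turn": 0, "fingers": 0},
    {"travel": [-0.8, -0.09, 0], "turn": 0, "fingers": 0},
    {"travel": [-0.8, -0.09, 0.8], "turn": 0, "fingers": 0},
    {"travel": [0, 0, 1], "turn": 0, "fingers": 0},
    {"travel": [0, 0, 1], "turn": 0, "fingers": 0},
    {"travel": [0, 0, 1], "turn": 0, "fingers": 0},
    {"travel": [0, 0, 1], "turn": 0, "fingers": 0}
  ]
}}

```text
clock: 6.55
eef_pos: [0.4912, 0.0169, 0.2093]
ee_rot: [179.9, 2.9, 7.2]
wrist_force: [1.0, -0.3, 0.5]
width: 0.0855
```

Request:
{"name": "apply_moves", "arguments": {
  "deltas": [
    {"travel": [0, 0, 1], "turn": 0, "fingers": 0},
    {"travel": [0, 0, 1], "turn": 0, "fingers": 0},
    {"travel": [0, 0, 1], "turn": 0, "fingers": 0},
    {"travel": [0, 0, 1], "turn": 0, "fingers": 0},
    {"travel": [0, 0, 1], "turn": 0, "fingers": 0},
    {"travel": [0, 0, 0], "turn": 0, "fingers": 0},
    {"travel": [0, 0, 0], "turn": 0, "fingers": 0}
  ]
}}

```text
clock: 7.13
eef_pos: [0.4936, 0.0173, 0.3781]
ee_rot: [179.6, 1.9, 7.2]
wrist_force: [0.1, 0.0, -0.2]
width: 0.0853
```

```bash
python3 -c "
from h import *
print(np.round(bot.camera_info('wrist')['T_tool_cam'],3))
o=bot.get_obs();print(o['eef_pos'],o['ee_rot'])
p,d,K,W=grab('wrist','w1');np.savez('w1',d=d,K=K,W=W,p=p)
p,d,K,W=grab('top','top2');np.savez('t2',d=d,K=K,W=W,p=p)"
```

```text
[[-0.    -0.949 -0.316  0.082]
 [ 1.    -0.    -0.    -0.001]
 [ 0.    -0.316  0.949 -0.142]
 [ 0.     0.     0.     1.   ]]
[0.49361615 0.01729441 0.37812602] [179.63106726   1.87582022   7.22563043]
```

View pics/w1.png

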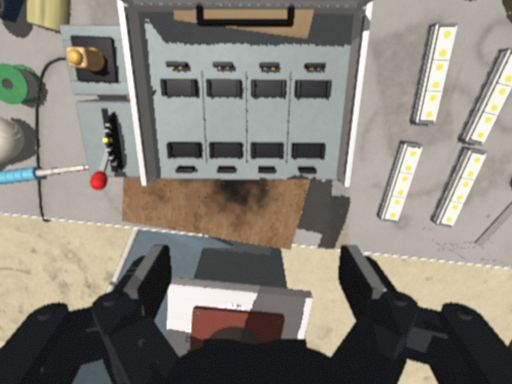

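The wrist picture shows the four bays clearly. Back saddles are at about (180,87), (225,87), (269,87), (313,88) and front ones at (184,150), (226,150), (268,150), (308,150). All four battens are at the right, and the cover is folded at the top. I'll fit the fixture from the saddles.

```bash
cat > c.py <<'E'
from h import *
z=np.load("w1.npz"); p,d,K,W=z["p"],z["d"],z["K"],z["W"]
g=cv2.cvtColor(p,cv2.COLOR_RGB2GRAY)
n,l,s,c=cv2.connectedComponentsWithStats(((g<75)*255).astype(np.uint8))
pts=[(180,87,30,105),(225,87,30,35),(269,87,30,-35),(313,88,30,-105),(184,150,-70,105),(226,150,-70,35),(268,150,-70,-35),(308,150,-70,-105)]
A=[];B=[]
for u,v,x,y in pts:
    k=l[v,u]; w=at_z(K,W,*c[k],.034); print(s[k],c[k].round(1),w.round(4)); A.append((x/1e3,y/1e3));B.append(w[:2])
A=np.array(A);B=np.array(B); a=A-A.mean(0);b=B-B.mean(0)
U,S,V=np.linalg.svd(a.T@b); R=(U@V).T; t=B.mean(0)-R@A.mean(0)
print("yaw",np.degrees(np.arctan2(R[1,0],R[0,0])),"t",t,"res mm",((A@R.T+t-B)*1e3).round(1).tolist(), "scale",np.linalg.norm(b)/np.linalg.norm(a))
np.savez("fix",R=R,t=t)
for y in(105,35,-35,-105): print("bay",y,(R@[-.02,y/1e3]+t).round(4))
print("roller",(R@[.065,.213]+t).round(4),"pivot",(R@[-.05,.213]+t).round(4),"knob0",(R@[-.05-.075*np.sin(.7),.213]+t).round(4))
P=cloud(d,K,W)
for G in bot.regions_of("batten_a","wrist"):
    m=G["pixels"]; v,u=np.nonzero(m); zz=P[v,u,2]
    q=np.array([at_z(K,W,a,b,.027)[:2] for a,b in zip(u,v)],np.float32)
    r=cv2.minAreaRect(q*1000); w,h=r[1]; a=r[2] if w>h else r[2]+90
    print(round(G["confidence"],2),np.round(r[0],1),np.round(r[1],1),"yaw",(a+90)%180-90,"z",np.median(zz).round(3))
for th in("cover_bar","roller","lever_knob"):
  for G in bot.place_of(th,"wrist")[:1]: 
    u,v=G["at"][0]*512,G["at"][1]*384; print(th,G["confidence"],u,v,at_z(K,W,u,v,{"cover_bar":.076,"roller":.1,"lever_knob":.112}[th]).round(4))
E
python3 c.py
```

```text
[     0      0    512    384 143503] [261.1 163.3] [ 0.4499 -0.001   0.034 ]
[     0      0    512    384 143503] [261.1 163.3] [ 0.4499 -0.001   0.034 ]
[252  80  34  18 475] [269.  89.] [0.5707 0.0027 0.034 ]
[295  81  36  18 573] [312.4  88.7] [ 0.5797 -0.0648  0.034 ]
[167 143  35  15 486] [184.3 149.6] [0.4574 0.1301 0.034 ]
[210 143  33  15 469] [225.7 149.7] [0.4659 0.0612 0.034 ]
[251 143  32  16 458] [266.6 149.7] [ 0.4744 -0.007   0.034 ]
[292 143  33  16 475] [307.8 150.2] [ 0.4822 -0.0762  0.034 ]
yaw 17.23543387890125 t [0.51035453 0.01142679] res mm [[58.0, 121.6], [78.7, 54.7], [-21.3, -15.8], [-9.6, -15.2], [-45.0, -39.2], [-32.7, -37.0], [-20.6, -35.7], [-7.5, -33.4]] scale 0.8528747609065866
bay 105 [0.4601 0.1058]
bay 35 [0.4809 0.0389]
bay -35 [ 0.5016 -0.0279]
bay -105 [ 0.5224 -0.0948]
roller [0.5093 0.2341] pivot [0.3995 0.2   ] knob0 [0.3533 0.1857]
0.91 [ 601.2 -354.5] [ 48.8 148.6] yaw -5.99456787109375 z 0.025
0.89 [ 441.7 -248.2] [ 46.1 151.7] yaw -0.17388153076171875 z 0.027
0.78 [ 622.  -248.8] [149.2  44.9] yaw 6.434171199798584 z 0.027
0.59 [ 444.3 -356.2] [ 50.4 150. ] yaw -2.8380050659179688 z 0.025
cover_bar 0.9 246.3232 21.888 [0.6513 0.0471 0.076 ]
lever_knob 0.85 97.0752 177.71519999999998 [0.4196 0.238  0.112 ]
```

Two saddle blobs merged with the background. I'll use only the six good ones, since dark pixels include the saddle walls and centres may shift slightly.

```bash
sed -i 's/g<75/g<60/; s/print(s\[k\],c\[k\].round(1),w.round(4)); A.app/\n    if s[k][4]>1500 or k==0: continue\n    A.app/; s/^for G in bot.regions.*/for G in []:/' c.py; python3 c.py
```

```text
yaw 6.3893246589842585 t [0.53909091 0.03476454] res mm [[2.2, -0.5], [-0.2, 1.5], [-0.4, 0.5], [-0.5, -0.2], [-1.2, -1.3]] scale 0.985522475431685
bay 105 [0.5075 0.1369]
bay 35 [0.5153 0.0673]
bay -35 [ 0.5231 -0.0022]
bay -105 [ 0.5309 -0.0718]
roller [0.58   0.2537] pivot [0.4657 0.2409] knob0 [0.4177 0.2355]
cover_bar 0.9 246.3232 21.888 [0.6513 0.0471 0.076 ]
lever_knob 0.85 97.0752 177.71519999999998 [0.4196 0.238  0.112 ]
```

Request:
{"name": "apply_moves", "arguments": {
  "deltas": [
    {"travel": [-0.2, 0, -1], "turn": 0, "fingers": 0},
    {"travel": [-0.2, 0, -1], "turn": 0, "fingers": 0},
    {"travel": [-0.2, 0, -1], "turn": 0, "fingers": 0},
    {"travel": [-0.2, 0, -1], "turn": -0.1, "fingers": 0},
    {"travel": [-0.2, 0, -1], "turn": -0.1, "fingers": 0},
    {"travel": [0, 0, 0], "turn": 0, "fingers": 0},
    {"travel": [0, 0, 0], "turn": 0, "fingers": 0}
  ]
}}

```text
clock: 8.17
eef_pos: [0.4602, 0.0174, 0.2197]
ee_rot: [179.7, 2.1, 6.4]
wrist_force: [0.8, -0.1, 1.9]
width: 0.0857
```

```bash
python3 -c "
from h import *
o=bot.get_obs();print(o['eef_pos'],o['ee_rot'])
p,d,K,W=grab('wrist','w2');np.savez('w2',d=d,K=K,W=W,p=p)"
```

```text
[0.46017908 0.0174456  0.21971233] [179.67381577   2.08463391   6.39143661]
```

View pics/w2.png

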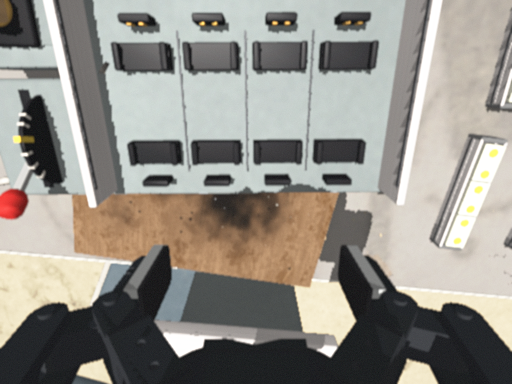

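Picture: saddles at rows about 57 and 152, all eight isolated. The yellow mark is at (22,140) and the knob at (12,204).

```bash
cat > e.py <<'E'
from h import *
z=np.load("w2.npz"); p,K,W=z["p"],z["K"],z["W"]
g=cv2.cvtColor(p,cv2.COLOR_RGB2GRAY)
pts=[(142,57,30,105),(211,57,30,35),(280,56,30,-35),(348,57,30,-105),(156,152,-70,105),(216,152,-70,35),(278,152,-70,-35),(340,152,-70,-105)]
n,l,s,c=cv2.connectedComponentsWithStats(((g<75)*255).astype(np.uint8))
for Z in(.034,.038,.042):
    A=[];B=[]
    for u,v,x,y in pts:
        k=l[v,u]
        if k==0 or s[k][4]>3500: print("skip",u,v,s[k]); continue
        x0,y0,w,h=s[k][:4]
        A.append((x/1e3,y/1e3));B.append(at_z(K,W,x0+w/2-.5,y0+h/2-.5,Z)[:2])
    A=np.array(A);B=np.array(B); a=A-A.mean(0);b=B-B.mean(0)
    U,S,V=np.linalg.svd(a.T@b); R=(U@V).T; t=B.mean(0)-R@A.mean(0)
    print(Z,"yaw",np.degrees(np.arctan2(R[1,0],R[0,0])).round(2),"t",t.round(4),"res",((A@R.T+t-B)*1e3).round(1).tolist(),"scale",(np.linalg.norm(b)/np.linalg.norm(a)).round(4))
    if Z==.038:
        np.savez("fix",R=R,t=t)
        for y in(105,35,-35,-105): print("bay",y,(R@[-.02,y/1e3]+t).round(4))
        print("roller",(R@[.065,.213]+t).round(4),"pivot",(R@[-.05,.213]+t).round(4))
E
python3 e.py
```

```text
skip 142 57 [     0      0    512    384 148921]
skip 211 57 [     0      0    512    384 148921]
skip 280 56 [     0      0    512    384 148921]
0.034 yaw 6.71 t [0.5389 0.0353] res [[0.9, -0.4], [-0.1, 0.5], [-0.2, 0.8], [-0.2, -0.1], [-0.3, -0.8]] scale 0.9928
skip 142 57 [     0      0    512    384 148921]
skip 211 57 [     0      0    512    384 148921]
skip 280 56 [     0      0    512    384 148921]
0.038 yaw 6.71 t [0.5395 0.0356] res [[2.0, -1.3], [-0.5, 2.0], [-0.6, 1.4], [-0.5, -0.3], [-0.4, -1.8]] scale 0.9806
bay 105 [0.5074 0.1375]
bay 35 [0.5156 0.068 ]
bay -35 [ 0.5238 -0.0015]
bay -105 [ 0.532 -0.071]
roller [0.5792 0.2547] pivot [0.465  0.2413]
skip 142 57 [     0      0    512    384 148921]
skip 211 57 [     0      0    512    384 148921]
skip 280 56 [     0      0    512    384 148921]
0.042 yaw 6.71 t [0.5402 0.0358] res [[3.0, -2.2], [-1.0, 3.5], [-0.9, 2.0], [-0.7, -0.5], [-0.5, -2.9]] scale 0.9684
```

Create bat.py:
```python
# battens from yellow dots: python bat.py cam [z of dots]
import sys
from h import *
def dots(cam="wrist",Z=.029,save=None):
    o=bot.get_obs(); p,d,K,W=grab(cam,save); H=cv2.cvtColor(p,cv2.COLOR_RGB2HSV)
    Y=cv2.inRange(H,(18,60,150),(38,255,255)); out=[]
    for G in bot.regions_of("batten_a",cam):
        if G["confidence"]<.3: continue
        m=cv2.dilate(G["pixels"].astype(np.uint8),np.ones((3,3)))&(Y>0)
        v,u=np.nonzero(m)
        if len(u)<6: continue
        q=np.array([at_z(K,W,a,b,Z)[:2] for a,b in zip(u,v)])*1000
        n,l,s,c=cv2.connectedComponentsWithStats(m.astype(np.uint8))
        e=np.array([at_z(K,W,*k,Z)[:2] for k in c[1:]])*1000
        r=cv2.minAreaRect(e.astype(np.float32)) if len(e)>2 else None
        vx,vy,_,_=cv2.fitLine(e.astype(np.float32),cv2.DIST_L1,0,.01,.01).ravel(); a=np.degrees(np.arctan2(vy,vx)); a=(a+90)%180-90
        t=(e-e.mean(0))@np.array([np.cos(np.radians(a)),np.sin(np.radians(a))]); ctr=e.mean(0)+(t.max()+t.min())/2*np.array([np.cos(np.radians(a)),np.sin(np.radians(a))])
        print("conf",round(G["confidence"],2),"ndots",len(e),"ctr",ctr.round(1),"yaw",round(a,1),"span",(t.max()-t.min()).round(1),"| delta units",((ctr-o["eef_pos"][:2]*1000)/30).round(2),"turn",round((a-o["ee_rot"][2])/4,2))
    print("eef",o["eef_pos"].round(4),o["ee_rot"].round(1),"F",o["wrist_force"].round(1),"w",round(o["width"],4),"t",o["clock"])
if __name__=="__main__": dots(sys.argv[1],float(sys.argv[2]) if len(sys.argv)>2 else .029,sys.argv[3] if len(sys.argv)>3 else None)
```

```text
(no output)
```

Request:
{"name": "apply_moves", "arguments": {
  "deltas": [
    {"travel": [-0.06, -1, 0], "turn": -0.19, "fingers": 0},
    {"travel": [-0.06, -1, 0], "turn": -0.19, "fingers": 0},
    {"travel": [-0.06, -1, 0], "turn": -0.19, "fingers": 0},
    {"travel": [-0.06, -1, 0], "turn": -0.19, "fingers": 0},
    {"travel": [-0.06, -1, 0], "turn": -0.19, "fingers": 0},
    {"travel": [-0.06, -1, 0], "turn": -0.19, "fingers": 0},
    {"travel": [-0.06, -1, 0], "turn": -0.19, "fingers": 0},
    {"travel": [-0.06, -1, -0.9], "turn": -0.19, "fingers": 0},
    {"travel": [-0.06, -1, -0.9], "turn": -0.19, "fingers": 0},
    {"travel": [0, 0, -0.9], "turn": 0, "fingers": 0}
  ]
}}

```text
clock: 9.05
eef_pos: [0.4615, -0.2739, 0.1721]
ee_rot: [178.0, -0.6, -0.2]
wrist_force: [-0.9, 0.9, 0.4]
width: 0.0855
```

Request:
{"name": "apply_moves", "arguments": {
  "deltas": [
    {"travel": [0, 0, 0], "turn": 0, "fingers": 0},
    {"travel": [0, 0, 0], "turn": 0, "fingers": 0}
  ]
}}

```text
clock: 9.22
eef_pos: [0.4609, -0.2759, 0.1711]
ee_rot: [178.2, -0.4, -0.4]
wrist_force: [0.7, -0.8, 1.5]
width: 0.0856
```

```bash
python3 bat.py wrist .029 w3; python3 bat.py top
```

```text
conf 0.91 ndots 4 ctr [ 578.7 -363.2] yaw -5.5 span 70.7 | delta units [ 3.93 -2.91] turn -1.26
conf 0.88 ndots 3 ctr [ 588.1 -260.5] yaw 6.1 span 45.5 | delta units [4.24 0.52] turn 1.64
conf 0.67 ndots 4 ctr [ 440.1 -256.5] yaw -0.5 span 117.0 | delta units [-0.69  0.65] turn -0.02
conf 0.62 ndots 4 ctr [ 466.5 -368.9] yaw -2.7 span 70.5 | delta units [ 0.19 -3.1 ] turn -0.56
conf 0.5 ndots 2 ctr [ 578.4 -261.5] yaw 6.2 span 25.9 | delta units [3.92 0.48] turn 1.65
eef [ 0.4609 -0.2759  0.1711] [178.2  -0.4  -0.4] F [ 0.7 -0.8  1.5] w 0.0856 t 9.2167
conf 0.92 ndots 6 ctr [ 602.1 -366.2] yaw -4.6 span 116.6 | delta units [ 4.7  -3.04] turn -1.05
conf 0.74 ndots 3 ctr [ 440.5 -257.5] yaw -0.2 span 117.4 | delta units [-0.68  0.58] turn 0.02
conf 0.69 ndots 6 ctr [ 624.8 -257.1] yaw 6.5 span 118.8 | delta units [5.46 0.59] turn 1.72
eef [ 0.461  -0.2749  0.1713] [178.2  -0.4  -0.3] F [-0.   1.3  0.7] w 0.0857 t 9.3167
```

View pics/w3.png

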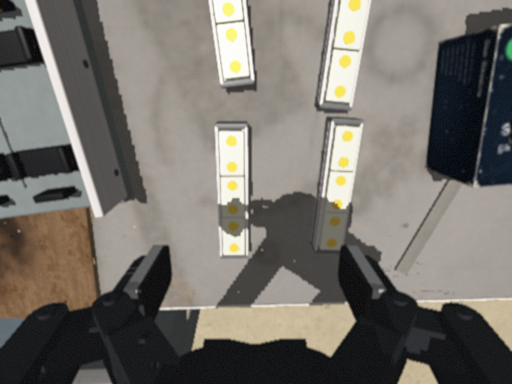

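The picture shows batten B2 centred at (233,190), with the wrist and top cameras agreeing to 1 mm. I'll go down and grip it.

Request:
{"name": "apply_moves", "arguments": {
  "deltas": [
    {"travel": [-0.35, 0.3, -0.5], "turn": 0, "fingers": 0},
    {"travel": [-0.34, 0.3, -0.8], "turn": 0, "fingers": 0},
    {"travel": [0, 0, -0.8], "turn": 0, "fingers": 0},
    {"travel": [0, 0, -0.8], "turn": 0, "fingers": 0},
    {"travel": [0, 0, -0.8], "turn": 0, "fingers": 0},
    {"travel": [0, 0, -0.5], "turn": 0, "fingers": 0},
    {"travel": [0, 0, 0], "turn": 0, "fingers": 0}
  ]
}}

```text
clock: 10.0
eef_pos: [0.449, -0.255, 0.0558]
ee_rot: [177.3, -1.6, 0.3]
wrist_force: [-0.5, -0.1, 0.7]
width: 0.0855
```

Request:
{"name": "apply_moves", "arguments": {
  "deltas": [
    {"travel": [-0.15, -0.03, -0.5], "turn": 0, "fingers": 0},
    {"travel": [-0.15, -0.03, -0.5], "turn": 0, "fingers": 0},
    {"travel": [0, 0, -0.4], "turn": 0, "fingers": 0},
    {"travel": [0, 0, -0.25], "turn": 0, "fingers": 0},
    {"travel": [0, 0, 0], "turn": 0, "fingers": 0}
  ]
}}

```text
clock: 10.42
eef_pos: [0.4462, -0.2578, 0.0128]
ee_rot: [176.9, -2.1, 0.7]
wrist_force: [0.4, -0.0, -0.1]
width: 0.0856
```

Request:
{"name": "apply_moves", "arguments": {
  "deltas": [
    {"travel": [0, 0, 0], "turn": 0, "fingers": 255},
    {"travel": [0, 0, 0], "turn": 0, "fingers": 255},
    {"travel": [0, 0, 0], "turn": 0, "fingers": 255},
    {"travel": [0, 0, 0], "turn": 0, "fingers": 255},
    {"travel": [0, 0, 0], "turn": 0, "fingers": 255},
    {"travel": [0, 0, 0], "turn": 0, "fingers": 255}
  ],
  "grip_force": 40
}}

```text
clock: 10.92
eef_pos: [0.4498, -0.2595, 0.0173]
ee_rot: [176.7, -2.4, 0.7]
wrist_force: [-0.6, -0.8, -2.0]
width: 0.0304
```

The arm drifted up by 4.5 mm while holding, so the grip is shallow. I'll reopen, go lower and compensate for the drift.

Request:
{"name": "apply_moves", "arguments": {
  "deltas": [
    {"travel": [-0.05, 0.02, -0.03], "turn": 0, "fingers": 0},
    {"travel": [-0.1, 0.02, -0.03], "turn": 0, "fingers": 0},
    {"travel": [-0.1, 0.02, -0.1], "turn": 0, "fingers": 0},
    {"travel": [-0.1, 0.02, -0.15], "turn": 0, "fingers": 0},
    {"travel": [-0.05, 0.0, -0.2], "turn": 0, "fingers": 0},
    {"travel": [-0.02, 0, -0.1], "turn": 0, "fingers": 0}
  ]
}}

```text
clock: 11.42
eef_pos: [0.4364, -0.2573, -0.0016]
ee_rot: [176.6, -2.5, 0.7]
wrist_force: [0.7, -0.2, -0.6]
width: 0.085
```

Request:
{"name": "apply_moves", "arguments": {
  "deltas": [
    {"travel": [0, 0, 0], "turn": -0.1, "fingers": 255},
    {"travel": [0, 0, 0], "turn": 0, "fingers": 255},
    {"travel": [0, 0, 0], "turn": 0, "fingers": 255},
    {"travel": [0, 0, 0], "turn": 0, "fingers": 255},
    {"travel": [0, 0, 0], "turn": 0, "fingers": 255}
  ],
  "grip_force": 50
}}

```text
clock: 11.83
eef_pos: [0.4374, -0.2513, 0.0013]
ee_rot: [177.4, -2.4, 0.1]
wrist_force: [-0.7, 0.2, -2.3]
width: 0.0311
```

Request:
{"name": "apply_moves", "arguments": {
  "deltas": [
    {"travel": [-0.02, 0, 0.3], "turn": 0, "fingers": 255},
    {"travel": [-0.02, 0, 0.6], "turn": 0, "fingers": 255},
    {"travel": [-0.02, 0, 0.9], "turn": 0, "fingers": 255},
    {"travel": [0, 0, 0.9], "turn": 0, "fingers": 255},
    {"travel": [0, 0, 0.9], "turn": 0, "fingers": 255},
    {"travel": [0, 0, 0.9], "turn": 0, "fingers": 255},
    {"travel": [0, 0, 0], "turn": 0, "fingers": 255}
  ]
}}

```text
clock: 12.42
eef_pos: [0.432, -0.2484, 0.1417]
ee_rot: [177.6, -2.1, 0.1]
wrist_force: [2.5, -0.3, -1.3]
width: 0.031
```

Request:
{"name": "apply_moves", "arguments": {
  "deltas": [
    {"travel": [0.19, 0.98, 0], "turn": 0.12, "fingers": 255},
    {"travel": [0.19, 0.98, 0], "turn": 0.12, "fingers": 255},
    {"travel": [0.19, 0.98, 0], "turn": 0.12, "fingers": 255},
    {"travel": [0.19, 0.98, 0], "turn": 0.12, "fingers": 255},
    {"travel": [0.19, 0.98, 0], "turn": 0.12, "fingers": 255},
    {"travel": [0.19, 0.98, 0], "turn": 0.12, "fingers": 255},
    {"travel": [0.19, 0.98, 0], "turn": 0.12, "fingers": 255},
    {"travel": [0.19, 0.98, 0], "turn": 0.12, "fingers": 255},
    {"travel": [0.19, 0.98, 0], "turn": 0.12, "fingers": 255},
    {"travel": [0.19, 0.98, 0], "turn": 0.12, "fingers": 255}
  ]
}}

```text
clock: 13.25
eef_pos: [0.4863, 0.0509, 0.1418]
ee_rot: [177.3, -2.1, 4.4]
wrist_force: [0.5, -0.4, -2.0]
width: 0.0313
```

Request:
{"name": "apply_moves", "arguments": {
  "deltas": [
    {"travel": [0.19, 0.98, 0], "turn": 0.12, "fingers": 255},
    {"travel": [0.19, 0.5, 0], "turn": 0.12, "fingers": 255},
    {"travel": [0.1, 0.2, 0], "turn": 0.12, "fingers": 255},
    {"travel": [0, 0, 0], "turn": 0, "fingers": 255},
    {"travel": [0, 0, 0], "turn": 0, "fingers": 255}
  ]
}}

```text
clock: 13.67
eef_pos: [0.4985, 0.1088, 0.1387]
ee_rot: [177.3, -1.8, 6.3]
wrist_force: [0.5, 0.3, -1.7]
width: 0.0314
```

```bash
sed -i 's/(18,60,150)/(18,60,70)/' bat.py; python3 bat.py wrist .150 w4
```

```text
conf 0.86 ndots 5 ctr [508.4 110.7] yaw 6.1 span 104.6 | delta units [0.33 0.06] turn -0.07
eef [0.4985 0.1088 0.1387] [177.3  -1.8   6.3] F [ 0.5  0.3 -1.7] w 0.0314 t 13.6667
```

View pics/w4.png

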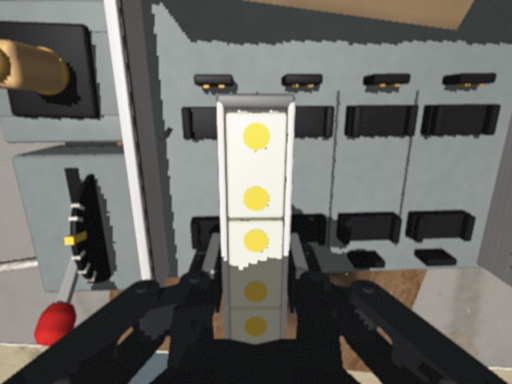

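The batten is held straight and level, at (255,220). Two of its dots, at (256,240) and (256,291), straddle its middle.

```bash
python3 -c "
from h import *
K,W=cam('wrist')
for q in((257,136),(257,198),(257,240),(256,291),(256,325)): print(at_z(K,W,*q,.166).round(4))
f=np.load('fix.npz')
# saddles of bays 105 & 35 here; fitted positions projected
for x in(30,-70):
  for y in(105,35,-35,-105):
    X=np.append(np.array([[.9936,-.1132],[.1132,.9936]])@[x/1e3,y/1e3]+[.539,.035],.034); print(x,y,proj(K,W,X).round(0))
"
```

```text
[0.5621 0.116  0.166 ]
[0.5362 0.1132 0.166 ]
[0.5167 0.111  0.166 ]
[0.4905 0.1086 0.166 ]
[0.4712 0.1065 0.166 ]
30 105 [216. 121.]
30 35 [299. 121.]
30 -35 [381. 120.]
30 -105 [461. 119.]
-70 105 [220. 232.]
-70 35 [295. 230.]
-70 -35 [369. 228.]
-70 -105 [440. 226.]
```

Request:
{"name": "apply_moves", "arguments": {
  "deltas": [
    {"travel": [0.06, 0.45, 0], "turn": 0.05, "fingers": 255},
    {"travel": [0.06, 0.45, 0], "turn": 0.05, "fingers": 255},
    {"travel": [0, 0, -0.5], "turn": 0, "fingers": 255},
    {"travel": [0, 0, -0.6], "turn": 0, "fingers": 255},
    {"travel": [0, 0, -0.5], "turn": 0, "fingers": 255},
    {"travel": [0, 0, 0], "turn": 0, "fingers": 255}
  ]
}}

```text
clock: 14.27
eef_pos: [0.504, 0.1314, 0.0913]
ee_rot: [177.3, -2.1, 6.2]
wrist_force: [-1.3, -0.6, -2.6]
width: 0.0312
```

Request:
{"name": "apply_moves", "arguments": {
  "deltas": [
    {"travel": [-0.07, 0.16, -0.4], "turn": 0.05, "fingers": 255},
    {"travel": [0, 0, -0.6], "turn": 0, "fingers": 255},
    {"travel": [0, 0, -0.3], "turn": 0, "fingers": 255},
    {"travel": [0, 0, 0], "turn": 0, "fingers": 255}
  ]
}}

```text
clock: 14.6
eef_pos: [0.503, 0.1359, 0.052]
ee_rot: [177.3, -2.2, 6.2]
wrist_force: [0.1, -0.6, -2.4]
width: 0.031
```

Request:
{"name": "apply_moves", "arguments": {
  "deltas": [
    {"travel": [-0.02, 0.01, -0.3], "turn": 0, "fingers": 255},
    {"travel": [0, 0, -0.2], "turn": 0, "fingers": 255},
    {"travel": [0, 0, 0], "turn": 0, "fingers": 255}
  ]
}}

```text
clock: 14.85
eef_pos: [0.5031, 0.1364, 0.0369]
ee_rot: [177.3, -2.3, 6.2]
wrist_force: [-1.0, 0.3, -1.5]
width: 0.0312
```

Now near home, with about 1 mm left. I'll lower a touch, release partially to 50 mm, and lift.

Request:
{"name": "apply_moves", "arguments": {
  "deltas": [
    {"travel": [0, 0, -0.06], "turn": 0, "fingers": 255},
    {"travel": [0, 0, 0], "turn": 0, "fingers": 105},
    {"travel": [0, 0, 0], "turn": 0, "fingers": 105},
    {"travel": [0, 0, 0], "turn": 0, "fingers": 105},
    {"travel": [0, 0, 0.3], "turn": 0, "fingers": 105},
    {"travel": [0, 0, 0.7], "turn": 0, "fingers": 105},
    {"travel": [0, 0, 0.9], "turn": 0, "fingers": 105},
    {"travel": [0, 0, 0.9], "turn": 0, "fingers": 105},
    {"travel": [0, 0, 0.9], "turn": 0, "fingers": 105}
  ]
}}

```text
clock: 15.6
eef_pos: [0.5002, 0.1359, 0.1489]
ee_rot: [177.3, -1.9, 6.2]
wrist_force: [0.3, -1.2, 0.2]
width: 0.0504
```

```bash
python3 bat.py wrist .063 w5; python3 bat.py top
```

```text
conf 0.78 ndots 8 ctr [516.4 139.4] yaw 5.9 span 133.0 | delta units [0.54 0.11] turn -0.07
eef [0.5002 0.1359 0.1489] [177.3  -1.9   6.2] F [ 0.3 -1.2  0.2] w 0.0504 t 15.6
conf 0.94 ndots 6 ctr [ 624.8 -257.1] yaw 6.5 span 118.8 | delta units [  4.01 -13.12] turn 0.08
conf 0.91 ndots 6 ctr [ 602.1 -366.2] yaw -4.6 span 116.6 | delta units [  3.25 -16.76] turn -2.69
conf 0.57 ndots 6 ctr [ 443.8 -368.3] yaw -3.2 span 117.0 | delta units [ -2.03 -16.83] turn -2.35
eef [0.5046 0.1366 0.1539] [177.3  -2.6   6.2] F [1.5 0.5 0.3] w 0.0504 t 15.7
```

Request:
{"name": "apply_moves", "arguments": {
  "deltas": [
    {"travel": [0, -1, 0], "turn": 0, "fingers": 0},
    {"travel": [0, -1, 0], "turn": 0, "fingers": 0},
    {"travel": [0, -1, 0], "turn": 0, "fingers": 0},
    {"travel": [0, -1, 0], "turn": 0, "fingers": 0},
    {"travel": [0, -1, 0], "turn": 0, "fingers": 0},
    {"travel": [0, -1, 0], "turn": 0, "fingers": 0},
    {"travel": [0, -1, 0], "turn": 0, "fingers": 0},
    {"travel": [0, -1, 0], "turn": 0, "fingers": 0},
    {"travel": [0, -1, 0], "turn": 0, "fingers": 0},
    {"travel": [0.8, -0.8, 0], "turn": 0, "fingers": 0}
  ]
}}

```text
clock: 16.63
eef_pos: [0.5119, -0.1624, 0.1369]
ee_rot: [177.9, -0.9, 6.7]
wrist_force: [0.7, 0.2, 1.2]
width: 0.0854
```

Request:
{"name": "apply_moves", "arguments": {
  "deltas": [
    {"travel": [0.8, -0.8, 0], "turn": 0, "fingers": 0},
    {"travel": [0.8, -0.8, 0], "turn": 0, "fingers": 0},
    {"travel": [0.8, -0.8, 0], "turn": 0, "fingers": 0},
    {"travel": [0.8, -0.8, 0], "turn": 0, "fingers": 0},
    {"travel": [0, 0, 0], "turn": 0, "fingers": 0}
  ]
}}

```text
clock: 17.05
eef_pos: [0.6072, -0.2668, 0.1273]
ee_rot: [178.2, -0.3, 6.4]
wrist_force: [-0.6, 0.2, -0.1]
width: 0.0856
```

```bash
python3 bat.py wrist .029
```

```text
conf 0.73 ndots 6 ctr [ 601.3 -364.7] yaw -5.6 span 118.1 | delta units [-0.2  -3.26] turn -3.0
conf 0.57 ndots 4 ctr [ 467.1 -368.7] yaw -1.7 span 68.3 | delta units [-4.67 -3.4 ] turn -2.02
eef [ 0.6072 -0.2668  0.1273] [178.2  -0.3   6.4] F [-0.6  0.2 -0.1] w 0.0856 t 17.05
```

Request:
{"name": "apply_moves", "arguments": {
  "deltas": [
    {"travel": [0.3, 0.18, -0.5], "turn": 0, "fingers": 0},
    {"travel": [0.3, 0.17, -0.8], "turn": 0, "fingers": 0},
    {"travel": [0, 0, -0.8], "turn": 0, "fingers": 0},
    {"travel": [0, 0, -0.7], "turn": 0, "fingers": 0},
    {"travel": [0, 0, 0], "turn": 0, "fingers": 0}
  ]
}}

```text
clock: 17.57
eef_pos: [0.6186, -0.2467, 0.0397]
ee_rot: [178.6, 0.0, 6.5]
wrist_force: [-1.5, 0.8, -0.7]
width: 0.0853
```

```bash
python3 bat.py wrist .029 w6
```

```text
conf 0.82 ndots 6 ctr [ 623.7 -256.7] yaw 6.0 span 116.9 | delta units [ 0.17 -0.33] turn -0.14
conf 0.72 ndots 4 ctr [ 624.5 -367.5] yaw -5.4 span 71.5 | delta units [ 0.2  -4.03] turn -2.98
conf 0.5 ndots 2 ctr [ 601.8 -365.4] yaw -5.4 span 26.0 | delta units [-0.56 -3.96] turn -2.99
eef [ 0.6186 -0.2467  0.0397] [178.6   0.    6.5] F [-1.5  0.8 -0.7] w 0.0853 t 17.5667
```

View pics/w6.png

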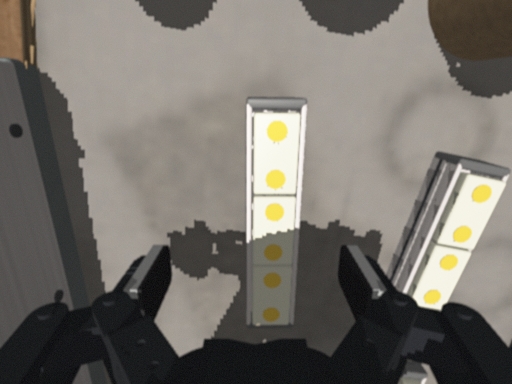

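B1 is cleanly between the fingers, centre about (275,232), at world (623.7,-256.7).

Request:
{"name": "apply_moves", "arguments": {
  "deltas": [
    {"travel": [0.1, -0.17, -0.4], "turn": -0.05, "fingers": 0},
    {"travel": [0.07, -0.16, -0.5], "turn": -0.05, "fingers": 0},
    {"travel": [0, 0, -0.3], "turn": 0, "fingers": 0},
    {"travel": [0, 0, -0.1], "turn": 0, "fingers": 0}
  ]
}}

```text
clock: 18.0
eef_pos: [0.6303, -0.2606, 0.0096]
ee_rot: [178.0, -0.8, 6.1]
wrist_force: [-1.1, 0.2, -0.8]
width: 0.0852
```

Request:
{"name": "apply_moves", "arguments": {
  "deltas": [
    {"travel": [0, 0, -0.02], "turn": 0, "fingers": 255},
    {"travel": [0, 0, -0.02], "turn": 0, "fingers": 255},
    {"travel": [0, 0, -0.02], "turn": 0, "fingers": 255},
    {"travel": [0, 0, -0.02], "turn": 0, "fingers": 255},
    {"travel": [0, 0, 0], "turn": 0, "fingers": 255}
  ]
}}

```text
clock: 18.42
eef_pos: [0.6304, -0.2611, 0.007]
ee_rot: [178.0, -0.8, 6.1]
wrist_force: [-0.7, 0.8, -1.0]
width: 0.0308
```

Request:
{"name": "apply_moves", "arguments": {
  "deltas": [
    {"travel": [0, 0, 0.5], "turn": 0, "fingers": 255},
    {"travel": [0, 0, 0.9], "turn": 0, "fingers": 255},
    {"travel": [0, 0, 0.9], "turn": 0, "fingers": 255},
    {"travel": [-0.3, 0.2, 0.9], "turn": 0, "fingers": 255},
    {"travel": [-0.8, 0.5, 0.9], "turn": 0, "fingers": 255},
    {"travel": [-0.8, 0.9, 0.3], "turn": 0, "fingers": 255},
    {"travel": [-0.8, 0.9, 0], "turn": 0, "fingers": 255},
    {"travel": [-0.6, 1, 0], "turn": 0, "fingers": 255},
    {"travel": [-0.3, 1, 0], "turn": 0, "fingers": 255},
    {"travel": [0, 1, 0], "turn": 0, "fingers": 255}
  ]
}}

```text
clock: 19.25
eef_pos: [0.5169, -0.0964, 0.154]
ee_rot: [177.7, -1.2, 5.7]
wrist_force: [0.6, 0.8, -0.8]
width: 0.031
```

Request:
{"name": "apply_moves", "arguments": {
  "deltas": [
    {"travel": [0, 1, 0], "turn": 0, "fingers": 255},
    {"travel": [0, 1, 0], "turn": 0, "fingers": 255},
    {"travel": [0, 1, 0], "turn": 0, "fingers": 255},
    {"travel": [0, 1, 0], "turn": 0, "fingers": 255},
    {"travel": [0, 0.8, 0], "turn": 0, "fingers": 255},
    {"travel": [0, 0, 0], "turn": 0, "fingers": 255}
  ]
}}

```text
clock: 19.75
eef_pos: [0.5146, 0.0588, 0.1626]
ee_rot: [177.7, -1.7, 5.8]
wrist_force: [0.2, 0.7, -2.5]
width: 0.0307
```

```bash
cat > held.py <<'E'
# python held.py bay_y_mm [pic]: pose of the held batten from its dots, moves to bay
import sys
from h import *
from scipy.optimize import brentq
by=float(sys.argv[1])/1e3; o=bot.get_obs(); p,d,K,W=grab("wrist",sys.argv[2] if len(sys.argv)>2 else None)
Y=cv2.inRange(cv2.cvtColor(p,cv2.COLOR_RGB2HSV),(18,60,70),(38,255,255)); Y[:, :200]=0; Y[:,310:]=0
n,l,s,c=cv2.connectedComponentsWithStats(Y)
b=sorted([tuple(c[k]) for k in range(1,n) if s[k][4]>150],key=lambda q:q[1]); print("dots",np.round(b).tolist())
f=lambda Z:np.linalg.norm(at_z(K,W,*b[0],Z)-at_z(K,W,*b[2],Z))-.045
Z=brentq(f,0,.25); w=[at_z(K,W,*q,Z) for q in b]; m=(w[2]+w[3])/2; e=w[0]-w[3]; a=np.degrees(np.arctan2(e[1],e[0]))
R=np.array([[.9936,-.1132],[.1132,.9936]]); t=R@[-.02,by]+[.539,.035]
print("centre",m.round(4),"yaw",a.round(1),"eef",o["eef_pos"].round(4),"offset",(m-o["eef_pos"]).round(4))
print("units to bay",((t-m[:2])/.03).round(2),"dz",((.063-Z)/.03).round(2),"turn",round((6.5-a)/4,2),"TCP target",(o["eef_pos"]+[t[0]-m[0],t[1]-m[1],.063-Z]).round(4))
E
python3 held.py 35 w7; python3 bat.py top
```

```text
dots [[256.0, 163.0], [255.0, 220.0], [255.0, 258.0], [255.0, 304.0], [255.0, 335.0]]
centre [0.5093 0.0597 0.1864] yaw 5.4 eef [0.5146 0.0588 0.1626] offset [-0.0053  0.001   0.0238]
conf 0.83 ndots 6 ctr [ 602.1 -366.2] yaw -4.6 span 116.6 | delta units [  2.91 -14.11] turn -2.59
conf 0.81 ndots 6 ctr [ 443.5 -368.1] yaw -3.2 span 117.5 | delta units [ -2.38 -14.18] turn -2.24
conf 0.61 ndots 1 ctr [447.2  56.6] yaw 87.8 span 0.0 | delta units [-2.25 -0.02] turn 20.5
conf 0.49 ndots 1 ctr [451.6 135.1] yaw 69.2 span 0.0 | delta units [-2.11  2.6 ] turn 15.84
eef [0.5148 0.0572 0.1628] [177.6  -1.7   5.8] F [ 0.5  0.3 -2. ] w 0.031 t 19.8Traceback (most recent call last):
  File "held.py", line 13, in <module>
    print("units to bay",((t-m[:2])/.03).round(2),"dz",((.063-Z)/.03).round(2),"turn",round((6.5-a)/4,2),"TCP target",(o["eef_pos"]+[t[0]-m[0],t[1]-m[1],.063-Z]).round(4))
                                                       ^^^^^^^^^^^^^^^^^^^^
AttributeError: 'float' object has no attribute 'round'
```

```bash
sed -i 's/((.063-Z)\/.03).round(2)/round((.063-Z)\/.03,2)/' held.py
```

Request:
{"name": "apply_moves", "arguments": {
  "deltas": [
    {"travel": [0.1, 0.15, -0.5], "turn": 0.15, "fingers": 255},
    {"travel": [0.1, 0.15, -0.8], "turn": 0.1, "fingers": 255},
    {"travel": [0, 0, -0.8], "turn": 0, "fingers": 255},
    {"travel": [0, 0, -0.6], "turn": 0, "fingers": 255},
    {"travel": [0, 0, -0.4], "turn": 0, "fingers": 255},
    {"travel": [0, 0, 0], "turn": 0, "fingers": 255}
  ]
}}

```text
clock: 20.4
eef_pos: [0.5239, 0.0555, 0.0701]
ee_rot: [177.3, -2.1, 6.2]
wrist_force: [-1.3, 0.0, -1.7]
width: 0.0311
```

Request:
{"name": "apply_moves", "arguments": {
  "deltas": [
    {"travel": [-0.12, 0.38, 0], "turn": 0.05, "fingers": 255},
    {"travel": [0, 0, -0.2], "turn": 0, "fingers": 255},
    {"travel": [0, 0, -0.2], "turn": 0, "fingers": 255}
  ]
}}

```text
clock: 20.65
eef_pos: [0.5218, 0.0647, 0.0598]
ee_rot: [177.3, -2.3, 6.2]
wrist_force: [-0.4, 0.4, -1.9]
width: 0.0309
```

Request:
{"name": "apply_moves", "arguments": {
  "deltas": [
    {"travel": [-0.05, 0.07, -0.2], "turn": 0, "fingers": 255},
    {"travel": [0, 0, -0.3], "turn": 0, "fingers": 255},
    {"travel": [0, 0, -0.15], "turn": 0, "fingers": 255},
    {"travel": [0, 0, 0], "turn": 0, "fingers": 255}
  ]
}}

```text
clock: 20.98
eef_pos: [0.5223, 0.0668, 0.0409]
ee_rot: [177.2, -2.5, 6.2]
wrist_force: [-3.0, 0.1, 5.9]
width: 0.0309
```

Request:
{"name": "apply_moves", "arguments": {
  "deltas": [
    {"travel": [-0.05, 0, -0.03], "turn": 0, "fingers": 255},
    {"travel": [0, 0, 0], "turn": 0, "fingers": 105},
    {"travel": [0, 0, 0], "turn": 0, "fingers": 105},
    {"travel": [0, 0, 0], "turn": 0, "fingers": 105},
    {"travel": [0, 0, 0.3], "turn": 0, "fingers": 105},
    {"travel": [0, 0, 0.7], "turn": 0, "fingers": 105},
    {"travel": [0, 0, 0.9], "turn": 0, "fingers": 105},
    {"travel": [0, 0, 0.9], "turn": 0, "fingers": 105},
    {"travel": [0, 0, 0.9], "turn": 0, "fingers": 105},
    {"travel": [-0.2, 0, 0.9], "turn": 0, "fingers": 105}
  ]
}}

```text
clock: 21.82
eef_pos: [0.5105, 0.0667, 0.1789]
ee_rot: [177.3, -1.9, 6.2]
wrist_force: [1.1, 0.6, 0.4]
width: 0.0503
```

```bash
python3 -c "
from h import *
o=bot.get_obs();print(o['eef_pos'],o['ee_rot'],o['width'])
p,d,K,W=grab('wrist','w8')"
```

```text
[0.5104817  0.06672105 0.17889955] [177.27246743  -1.86348484   6.20300199] 0.05034861378717158
```

View pics/w8.png

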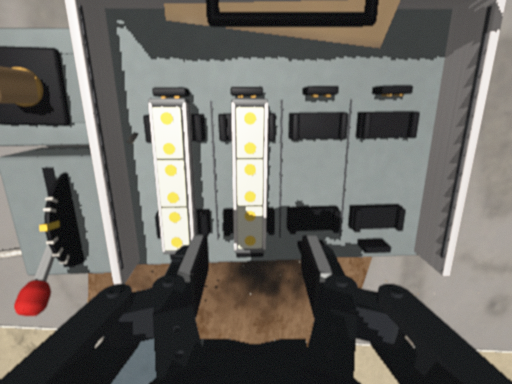

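Both placed battens lie in their saddles between the end stops, centred at about (173,175) and (250,175). B3 is next.

Request:
{"name": "apply_moves", "arguments": {
  "deltas": [
    {"travel": [0, -1, 0], "turn": -0.19, "fingers": 0},
    {"travel": [0, -1, 0], "turn": -0.19, "fingers": 0},
    {"travel": [0, -1, 0], "turn": -0.19, "fingers": 0},
    {"travel": [0, -1, 0], "turn": -0.19, "fingers": 0},
    {"travel": [0, -1, 0], "turn": -0.19, "fingers": 0},
    {"travel": [0, -1, 0], "turn": -0.19, "fingers": 0},
    {"travel": [0, -1, 0], "turn": -0.19, "fingers": 0},
    {"travel": [0, -1, 0], "turn": -0.19, "fingers": 0},
    {"travel": [0, -1, 0], "turn": -0.19, "fingers": 0},
    {"travel": [0.5, -1, 0], "turn": -0.19, "fingers": 0}
  ]
}}

```text
clock: 22.7
eef_pos: [0.5283, -0.2397, 0.1977]
ee_rot: [177.1, -3.3, -1.0]
wrist_force: [0.5, 1.2, -0.2]
width: 0.0853
```

Request:
{"name": "apply_moves", "arguments": {
  "deltas": [
    {"travel": [0.6, -1, -0.5], "turn": -0.19, "fingers": 0},
    {"travel": [0.6, -1, -0.7], "turn": -0.19, "fingers": 0},
    {"travel": [0.6, -0.8, -0.7], "turn": -0.19, "fingers": 0},
    {"travel": [0.4, -0.6, -0.7], "turn": -0.19, "fingers": 0},
    {"travel": [0, 0, -0.7], "turn": 0, "fingers": 0},
    {"travel": [0, 0, 0], "turn": 0, "fingers": 0},
    {"travel": [0, 0, 0], "turn": 0, "fingers": 0}
  ]
}}

```text
clock: 23.28
eef_pos: [0.5983, -0.3567, 0.1001]
ee_rot: [176.7, -3.8, -4.7]
wrist_force: [1.1, 0.7, 0.7]
width: 0.0852
```

```bash
python3 bat.py wrist .029; python3 bat.py top
```

```text
conf 0.92 ndots 6 ctr [ 601.7 -365.5] yaw -5.4 span 116.9 | delta units [ 0.12 -0.29] turn -0.18
conf 0.76 ndots 2 ctr [ 488.9 -369.8] yaw -3.4 span 26.0 | delta units [-3.65 -0.43] turn 0.33
eef [ 0.5983 -0.3567  0.1001] [176.7  -3.8  -4.7] F [1.1 0.7 0.7] w 0.0852 t 23.2833
conf 0.89 ndots 6 ctr [516.8  68.1] yaw 5.7 span 121.2 | delta units [-2.71 14.13] turn 2.59
conf 0.78 ndots 4 ctr [ 615.2 -367. ] yaw -4.5 span 90.6 | delta units [ 0.57 -0.37] turn 0.04
conf 0.69 ndots 23 ctr [683.   51.1] yaw -87.7 span 193.4 | delta units [ 2.83 13.57] turn -20.76
conf 0.63 ndots 6 ctr [509.1 141.4] yaw 5.7 span 119.5 | delta units [-2.97 16.58] turn 2.58
eef [ 0.5982 -0.3559  0.1008] [176.7  -3.8  -4.7] F [-0.4 -0.   0.4] w 0.0853 t 23.3833
```

Request:
{"name": "apply_moves", "arguments": {
  "deltas": [
    {"travel": [0.05, -0.16, -0.5], "turn": -0.1, "fingers": 0},
    {"travel": [0, -0.16, -0.8], "turn": -0.08, "fingers": 0},
    {"travel": [0, 0, -0.8], "turn": 0, "fingers": 0},
    {"travel": [0, 0, -0.5], "turn": 0, "fingers": 0},
    {"travel": [0, 0, 0], "turn": 0, "fingers": 0}
  ]
}}

```text
clock: 23.9
eef_pos: [0.6057, -0.3679, 0.0301]
ee_rot: [176.1, -4.8, -5.2]
wrist_force: [-1.3, -0.7, 0.3]
width: 0.0854
```

Request:
{"name": "apply_moves", "arguments": {
  "deltas": [
    {"travel": [-0.15, 0.08, -0.4], "turn": 0, "fingers": 0},
    {"travel": [-0.03, 0, -0.4], "turn": 0, "fingers": 0},
    {"travel": [0, 0, -0.25], "turn": 0, "fingers": 0}
  ]
}}

```text
clock: 24.15
eef_pos: [0.6027, -0.3667, 0.0012]
ee_rot: [175.9, -5.1, -5.2]
wrist_force: [-0.2, -0.6, 0.2]
width: 0.0853
```

Request:
{"name": "apply_moves", "arguments": {
  "deltas": [
    {"travel": [0, 0, -0.02], "turn": 0, "fingers": 255},
    {"travel": [0, 0, -0.02], "turn": 0, "fingers": 255},
    {"travel": [0, 0, -0.02], "turn": 0, "fingers": 255},
    {"travel": [0, 0, -0.02], "turn": 0, "fingers": 255},
    {"travel": [0, 0, 0], "turn": 0, "fingers": 255}
  ]
}}

```text
clock: 24.57
eef_pos: [0.6055, -0.3653, 0.0026]
ee_rot: [176.0, -5.3, -5.2]
wrist_force: [0.6, -0.1, -1.7]
width: 0.0312
```

Request:
{"name": "apply_moves", "arguments": {
  "deltas": [
    {"travel": [0, 0, 0.5], "turn": 0, "fingers": 255},
    {"travel": [0, 0, 0.9], "turn": 0, "fingers": 255},
    {"travel": [0, 0, 0.9], "turn": 0, "fingers": 255},
    {"travel": [-0.3, 0.3, 0.9], "turn": 0.2, "fingers": 255},
    {"travel": [-0.6, 0.6, 0.9], "turn": 0.2, "fingers": 255},
    {"travel": [-0.6, 0.9, 0.3], "turn": 0.25, "fingers": 255},
    {"travel": [-0.6, 0.9, 0], "turn": 0.25, "fingers": 255},
    {"travel": [-0.4, 1, 0], "turn": 0.25, "fingers": 255},
    {"travel": [-0.2, 1, 0], "turn": 0.25, "fingers": 255},
    {"travel": [0, 1, 0], "turn": 0.25, "fingers": 255}
  ]
}}

```text
clock: 25.4
eef_pos: [0.5228, -0.1968, 0.1549]
ee_rot: [175.3, -6.0, 1.3]
wrist_force: [0.9, 1.0, -1.7]
width: 0.0316
```

Request:
{"name": "apply_moves", "arguments": {
  "deltas": [
    {"travel": [0, 1, 0], "turn": 0.25, "fingers": 255},
    {"travel": [0, 1, 0], "turn": 0.25, "fingers": 255},
    {"travel": [0, 1, 0], "turn": 0.25, "fingers": 255},
    {"travel": [0, 1, 0], "turn": 0.25, "fingers": 255},
    {"travel": [0, 1, 0], "turn": 0.25, "fingers": 255},
    {"travel": [0, 1, 0], "turn": 0.25, "fingers": 255},
    {"travel": [0, 0.6, 0], "turn": 0, "fingers": 255},
    {"travel": [0, 0, 0], "turn": 0, "fingers": 255}
  ]
}}

```text
clock: 26.07
eef_pos: [0.5225, 0.0133, 0.1684]
ee_rot: [175.1, -7.0, 7.7]
wrist_force: [0.4, 0.1, -1.7]
width: 0.0314
```

```bash
python3 held.py -35; python3 -c "
from h import *; print(bot.get_obs()['ee_rot'])"
```

```text
dots [[256.0, 151.0], [256.0, 210.0], [256.0, 252.0], [256.0, 303.0], [256.0, 336.0]]
centre [0.52   0.0156 0.1972] yaw 7.3 eef [0.5225 0.0133 0.1684] offset [-0.0025  0.0022  0.0288]
units to bay [ 0.1  -0.59] dz -4.47 turn -0.21 TCP target [ 0.5256 -0.0043  0.0342]
[175.01218797  -6.98987176   7.74900032]
```

Pitch has drifted to -7°. I'll test in the air which motions restore it.

Request:
{"name": "apply_moves", "arguments": {
  "deltas": [
    {"travel": [0, 0, 0], "turn": 0, "fingers": 255},
    {"travel": [0, 0, 0], "turn": 0, "fingers": 255},
    {"travel": [0, 0, 0], "turn": 0, "fingers": 255},
    {"travel": [0, 0, 0], "turn": 0, "fingers": 255},
    {"travel": [0, 0, 0], "turn": 0, "fingers": 255},
    {"travel": [0, 0, 0], "turn": 0, "fingers": 255}
  ]
}}

```text
clock: 26.62
eef_pos: [0.5236, 0.0074, 0.1709]
ee_rot: [174.9, -7.1, 7.5]
wrist_force: [0.6, 0.0, -1.6]
width: 0.0314
```

Request:
{"name": "apply_moves", "arguments": {
  "deltas": [
    {"travel": [-0.25, 0, 0], "turn": 0, "fingers": 255},
    {"travel": [-0.25, 0, 0], "turn": 0, "fingers": 255},
    {"travel": [-0.25, 0, 0], "turn": 0, "fingers": 255},
    {"travel": [-0.25, 0, 0], "turn": 0, "fingers": 255},
    {"travel": [-0.25, 0, 0], "turn": 0, "fingers": 255},
    {"travel": [-0.25, 0, 0], "turn": 0, "fingers": 255},
    {"travel": [-0.25, 0, 0], "turn": 0, "fingers": 255},
    {"travel": [-0.25, 0, 0], "turn": 0, "fingers": 255}
  ]
}}

```text
clock: 27.28
eef_pos: [0.4572, 0.0064, 0.1699]
ee_rot: [174.9, -7.0, 7.4]
wrist_force: [-0.5, 0.6, -1.5]
width: 0.0321
```

Request:
{"name": "apply_moves", "arguments": {
  "deltas": [
    {"travel": [1, 0, 0], "turn": 0, "fingers": 255},
    {"travel": [1, 0, 0], "turn": 0, "fingers": 255}
  ]
}}

```text
clock: 27.45
eef_pos: [0.5097, 0.0073, 0.1682]
ee_rot: [174.9, -6.7, 7.4]
wrist_force: [0.1, 0.1, -0.5]
width: 0.0314
```

Request:
{"name": "apply_moves", "arguments": {
  "deltas": [
    {"travel": [-1, 0, 0], "turn": 0, "fingers": 255},
    {"travel": [-1, 0, 0], "turn": 0, "fingers": 255}
  ]
}}

```text
clock: 27.62
eef_pos: [0.453, 0.0068, 0.1594]
ee_rot: [175.2, -5.8, 7.4]
wrist_force: [-0.1, -1.0, -0.9]
width: 0.0317
```

Request:
{"name": "apply_moves", "arguments": {
  "deltas": [
    {"travel": [0.25, 0, 0], "turn": 0, "fingers": 255},
    {"travel": [0.25, 0, 0], "turn": 0, "fingers": 255},
    {"travel": [0.25, 0, 0], "turn": 0, "fingers": 255},
    {"travel": [0.25, 0, 0], "turn": 0, "fingers": 255},
    {"travel": [0.25, 0, 0], "turn": 0, "fingers": 255},
    {"travel": [0.25, 0, 0], "turn": 0, "fingers": 255},
    {"travel": [0.25, 0, 0], "turn": 0, "fingers": 255},
    {"travel": [0.25, 0, 0], "turn": 0, "fingers": 255}
  ]
}}

```text
clock: 28.28
eef_pos: [0.5118, 0.0076, 0.1567]
ee_rot: [175.3, -5.4, 7.4]
wrist_force: [0.8, 0.7, -1.3]
width: 0.031
```

Request:
{"name": "apply_moves", "arguments": {
  "deltas": [
    {"travel": [-1, 0, 0], "turn": 0, "fingers": 255},
    {"travel": [-1, 0, 0], "turn": 0, "fingers": 255},
    {"travel": [1, 0, 0], "turn": 0, "fingers": 255},
    {"travel": [1, 0, 0], "turn": 0, "fingers": 255},
    {"travel": [-1, 0, 0], "turn": 0, "fingers": 255},
    {"travel": [-1, 0, 0], "turn": 0, "fingers": 255},
    {"travel": [1, 0, 0], "turn": 0, "fingers": 255},
    {"travel": [1, 0, 0], "turn": 0, "fingers": 255}
  ]
}}

```text
clock: 28.95
eef_pos: [0.4859, 0.0106, 0.132]
ee_rot: [176.0, -2.5, 7.4]
wrist_force: [1.3, -0.1, 0.6]
width: 0.0312
```

Request:
{"name": "apply_moves", "arguments": {
  "deltas": [
    {"travel": [0, 1, 0], "turn": 0, "fingers": 255},
    {"travel": [0, 1, 0], "turn": 0, "fingers": 255},
    {"travel": [0, -1, 0], "turn": 0, "fingers": 255},
    {"travel": [0, -1, 0], "turn": 0, "fingers": 255}
  ]
}}

```text
clock: 29.28
eef_pos: [0.4909, 0.0208, 0.1315]
ee_rot: [176.1, -2.7, 8.2]
wrist_force: [-0.2, -0.2, -2.0]
width: 0.0313
```

Request:
{"name": "apply_moves", "arguments": {
  "deltas": [
    {"travel": [0, 0, 0.9], "turn": 0, "fingers": 255},
    {"travel": [0, 0, 0.9], "turn": 0, "fingers": 255},
    {"travel": [0, 0, -0.9], "turn": 0, "fingers": 255},
    {"travel": [0, 0, -0.9], "turn": 0, "fingers": 255}
  ]
}}

```text
clock: 29.62
eef_pos: [0.4982, 0.0189, 0.1386]
ee_rot: [175.8, -3.3, 8.3]
wrist_force: [-1.3, 0.0, -3.3]
width: 0.0315
```

```bash
python3 held.py -35
```

```text
dots [[256.0, 151.0], [256.0, 210.0], [256.0, 252.0], [256.0, 303.0], [256.0, 336.0]]
centre [0.4975 0.021  0.1676] yaw 8.2 eef [0.4982 0.0189 0.1386] offset [-0.0007  0.0021  0.029 ]
units to bay [ 0.85 -0.77] dz -3.49 turn -0.43 TCP target [ 0.5238 -0.0041  0.034 ]
```

Request:
{"name": "apply_moves", "arguments": {
  "deltas": [
    {"travel": [0.4, -0.35, 0], "turn": -0.2, "fingers": 255},
    {"travel": [0.4, -0.35, 0], "turn": -0.2, "fingers": 255},
    {"travel": [0, 0, -0.4], "turn": 0, "fingers": 255},
    {"travel": [0, 0, -0.6], "turn": 0, "fingers": 255},
    {"travel": [0, 0, -0.6], "turn": 0, "fingers": 255},
    {"travel": [0, 0, -0.2], "turn": 0, "fingers": 255},
    {"travel": [0, 0, 0], "turn": 0, "fingers": 255}
  ]
}}

```text
clock: 30.25
eef_pos: [0.521, -0.0016, 0.0756]
ee_rot: [176.0, -2.7, 6.7]
wrist_force: [-0.4, 0.3, -1.5]
width: 0.0313
```

Request:
{"name": "apply_moves", "arguments": {
  "deltas": [
    {"travel": [0.08, -0.08, -0.4], "turn": -0.05, "fingers": 255},
    {"travel": [0, 0, -0.5], "turn": 0, "fingers": 255},
    {"travel": [0, 0, -0.2], "turn": 0, "fingers": 255},
    {"travel": [0, 0, 0], "turn": 0, "fingers": 255}
  ]
}}

```text
clock: 30.58
eef_pos: [0.524, -0.003, 0.0432]
ee_rot: [176.0, -2.7, 6.6]
wrist_force: [-0.4, -0.0, -0.4]
width: 0.0312
```

Request:
{"name": "apply_moves", "arguments": {
  "deltas": [
    {"travel": [0, -0.03, -0.15], "turn": 0, "fingers": 255},
    {"travel": [0, 0, -0.1], "turn": 0, "fingers": 255}
  ]
}}

```text
clock: 30.75
eef_pos: [0.525, -0.0039, 0.0372]
ee_rot: [176.0, -2.8, 6.6]
wrist_force: [-3.2, -1.7, 3.5]
width: 0.0314
```

Request:
{"name": "apply_moves", "arguments": {
  "deltas": [
    {"travel": [-0.05, 0, -0.03], "turn": 0, "fingers": 255},
    {"travel": [0, 0, 0], "turn": 0, "fingers": 105},
    {"travel": [0, 0, 0], "turn": 0, "fingers": 105},
    {"travel": [0, 0, 0], "turn": 0, "fingers": 105},
    {"travel": [0, 0, 0.3], "turn": 0, "fingers": 105},
    {"travel": [0, 0, 0.7], "turn": 0, "fingers": 105},
    {"travel": [0, 0, 0.9], "turn": 0, "fingers": 105},
    {"travel": [0, 0, 0.9], "turn": 0, "fingers": 105},
    {"travel": [0, 0, 0.9], "turn": 0, "fingers": 105},
    {"travel": [-0.2, 0, 0.9], "turn": 0, "fingers": 105}
  ]
}}

```text
clock: 31.58
eef_pos: [0.5142, -0.0034, 0.179]
ee_rot: [176.1, -2.4, 6.6]
wrist_force: [0.6, 0.2, 0.3]
width: 0.05
```

Request:
{"name": "apply_moves", "arguments": {
  "deltas": [
    {"travel": [-0.4, -1, 0], "turn": -0.15, "fingers": 0},
    {"travel": [-0.4, -1, 0], "turn": -0.15, "fingers": 0},
    {"travel": [-0.3, -1, 0], "turn": -0.15, "fingers": 0},
    {"travel": [-0.3, -1, 0], "turn": -0.15, "fingers": 0},
    {"travel": [-0.2, -1, 0], "turn": -0.15, "fingers": 0},
    {"travel": [-0.2, -1, 0], "turn": -0.15, "fingers": 0},
    {"travel": [-0.2, -1, 0], "turn": -0.15, "fingers": 0},
    {"travel": [-0.2, -1, 0], "turn": -0.15, "fingers": 0},
    {"travel": [-0.2, -1, 0], "turn": -0.15, "fingers": 0},
    {"travel": [-0.2, -1, 0], "turn": -0.15, "fingers": 0}
  ]
}}

```text
clock: 32.42
eef_pos: [0.4381, -0.311, 0.2014]
ee_rot: [175.5, -4.0, 1.1]
wrist_force: [0.2, -1.2, 0.2]
width: 0.0854
```

Request:
{"name": "apply_moves", "arguments": {
  "deltas": [
    {"travel": [0, -1, -0.5], "turn": -0.15, "fingers": 0},
    {"travel": [0, -0.9, -0.7], "turn": -0.15, "fingers": 0},
    {"travel": [0, -0.3, -0.7], "turn": -0.15, "fingers": 0},
    {"travel": [0, 0, -0.5], "turn": -0.15, "fingers": 0},
    {"travel": [0, 0, 0], "turn": 0, "fingers": 0}
  ]
}}

```text
clock: 32.83
eef_pos: [0.4364, -0.3897, 0.1349]
ee_rot: [174.9, -4.4, -1.8]
wrist_force: [-0.2, 0.2, -0.0]
width: 0.0856
```

```bash
python3 bat.py wrist .029; python3 bat.py top .063 top3
```

```text
conf 0.77 ndots 6 ctr [ 443.5 -367.2] yaw -3.5 span 116.8 | delta units [0.24 0.75] turn -0.42
eef [ 0.4364 -0.3897  0.1349] [174.9  -4.4  -1.8] F [-0.2  0.2 -0. ] w 0.0856 t 32.8333
conf 0.91 ndots 7 ctr [531.2  -1. ] yaw 7.4 span 135.8 | delta units [ 3.11 12.97] turn 2.27
conf 0.63 ndots 6 ctr [508.1 138. ] yaw 5.7 span 116.0 | delta units [ 2.34 17.6 ] turn 1.85
conf 0.58 ndots 6 ctr [ 444.7 -356.5] yaw -3.4 span 113.4 | delta units [0.23 1.12] turn -0.43
eef [ 0.4379 -0.3902  0.1379] [174.7  -4.6  -1.7] F [0.4 0.2 0. ] w 0.0851 t 32.9333
```

Request:
{"name": "apply_moves", "arguments": {
  "deltas": [
    {"travel": [0.75, -0.66, 0], "turn": 0, "fingers": 0},
    {"travel": [0.75, -0.66, 0], "turn": 0, "fingers": 0},
    {"travel": [-0.75, 0.66, 0], "turn": 0, "fingers": 0},
    {"travel": [-0.75, 0.66, 0], "turn": 0, "fingers": 0},
    {"travel": [0.75, -0.66, 0], "turn": 0, "fingers": 0},
    {"travel": [0.75, -0.66, 0], "turn": 0, "fingers": 0},
    {"travel": [-0.75, 0.66, 0], "turn": 0, "fingers": 0},
    {"travel": [-0.75, 0.66, 0], "turn": 0, "fingers": 0},
    {"travel": [0, 0, 0], "turn": 0, "fingers": 0}
  ]
}}

```text
clock: 33.78
eef_pos: [0.4343, -0.3748, 0.1181]
ee_rot: [176.6, -2.9, -1.1]
wrist_force: [-0.6, 0.1, -0.3]
width: 0.0852
```

Request:
{"name": "apply_moves", "arguments": {
  "deltas": [
    {"travel": [0.15, 0.13, -0.5], "turn": -0.3, "fingers": 0},
    {"travel": [0.12, 0.12, -0.8], "turn": -0.3, "fingers": 0},
    {"travel": [0, 0, -0.8], "turn": 0, "fingers": 0},
    {"travel": [0, 0, -0.7], "turn": 0, "fingers": 0},
    {"travel": [0, 0, 0], "turn": 0, "fingers": 0}
  ]
}}

```text
clock: 34.2
eef_pos: [0.449, -0.3686, 0.0425]
ee_rot: [175.9, -3.7, -3.2]
wrist_force: [-1.4, 1.4, -0.3]
width: 0.0852
```

```bash
python3 bat.py wrist .029
```

```text
conf 0.96 ndots 6 ctr [ 443.6 -367.2] yaw -3.4 span 117.0 | delta units [-0.18  0.05] turn -0.04
eef [ 0.449  -0.3686  0.0425] [175.9  -3.7  -3.2] F [-1.4  1.4 -0.3] w 0.0852 t 34.2
```

Request:
{"name": "apply_moves", "arguments": {
  "deltas": [
    {"travel": [-0.17, 0.05, -0.45], "turn": 0, "fingers": 0},
    {"travel": [-0.1, 0, -0.5], "turn": 0, "fingers": 0},
    {"travel": [0, 0, -0.35], "turn": 0, "fingers": 0},
    {"travel": [0, 0, -0.15], "turn": 0, "fingers": 0}
  ]
}}

```text
clock: 34.63
eef_pos: [0.4497, -0.3757, 0.014]
ee_rot: [174.9, -4.7, -3.0]
wrist_force: [-0.2, 0.5, 0.6]
width: 0.0854
```

Request:
{"name": "apply_moves", "arguments": {
  "deltas": [
    {"travel": [-0.02, 0, -0.02], "turn": 0, "fingers": 255},
    {"travel": [-0.02, 0, -0.02], "turn": 0, "fingers": 255},
    {"travel": [0, 0, -0.02], "turn": 0, "fingers": 255},
    {"travel": [0, 0, -0.02], "turn": 0, "fingers": 255},
    {"travel": [0, 0, 0], "turn": 0, "fingers": 255}
  ]
}}

```text
clock: 35.05
eef_pos: [0.4512, -0.3778, 0.0162]
ee_rot: [174.7, -5.0, -3.0]
wrist_force: [-1.7, 0.3, -1.1]
width: 0.0301
```

Request:
{"name": "apply_moves", "arguments": {
  "deltas": [
    {"travel": [-0.03, 0.03, 0], "turn": 0, "fingers": 0},
    {"travel": [-0.03, 0.03, 0], "turn": 0, "fingers": 0},
    {"travel": [-0.03, 0.03, -0.1], "turn": 0, "fingers": 0},
    {"travel": [-0.05, 0.03, -0.25], "turn": 0, "fingers": 0},
    {"travel": [-0.05, 0.03, -0.25], "turn": 0, "fingers": 0},
    {"travel": [-0.05, 0.03, -0.1], "turn": 0, "fingers": 0}
  ]
}}

```text
clock: 35.55
eef_pos: [0.4447, -0.3734, -0.0045]
ee_rot: [174.5, -5.1, -3.0]
wrist_force: [-0.0, 0.2, -0.7]
width: 0.0855
```

Request:
{"name": "apply_moves", "arguments": {
  "deltas": [
    {"travel": [0, 0, 0.15], "turn": 0, "fingers": 255},
    {"travel": [0, 0, 0], "turn": 0, "fingers": 255},
    {"travel": [0, 0, 0], "turn": 0, "fingers": 255},
    {"travel": [0, 0, 0], "turn": 0, "fingers": 255},
    {"travel": [0, 0, 0], "turn": 0, "fingers": 255}
  ]
}}

```text
clock: 35.97
eef_pos: [0.4457, -0.3736, 0.0031]
ee_rot: [174.5, -5.2, -3.0]
wrist_force: [-0.6, -0.2, -2.0]
width: 0.0318
```

Request:
{"name": "apply_moves", "arguments": {
  "deltas": [
    {"travel": [0, 0, 0.5], "turn": 0, "fingers": 255},
    {"travel": [0, 0, 0.9], "turn": 0, "fingers": 255},
    {"travel": [0, 0, 0.9], "turn": 0, "fingers": 255},
    {"travel": [0, 0.3, 0.9], "turn": 0, "fingers": 255},
    {"travel": [0.3, 0.6, 0.9], "turn": 0.2, "fingers": 255},
    {"travel": [0.3, 0.9, 0.3], "turn": 0.2, "fingers": 255},
    {"travel": [0.3, 1, 0], "turn": 0.2, "fingers": 255},
    {"travel": [0.3, 1, 0], "turn": 0.2, "fingers": 255},
    {"travel": [0.3, 1, 0], "turn": 0.2, "fingers": 255},
    {"travel": [0.3, 1, 0], "turn": 0.2, "fingers": 255}
  ]
}}

```text
clock: 36.8
eef_pos: [0.4974, -0.197, 0.1417]
ee_rot: [174.5, -5.2, 1.4]
wrist_force: [0.2, -0.4, -1.7]
width: 0.0319
```

Request:
{"name": "apply_moves", "arguments": {
  "deltas": [
    {"travel": [0.3, 1, 0], "turn": 0.25, "fingers": 255},
    {"travel": [0.3, 1, 0], "turn": 0.25, "fingers": 255},
    {"travel": [0.3, 1, 0], "turn": 0.25, "fingers": 255},
    {"travel": [0.3, 0.7, 0], "turn": 0.25, "fingers": 255},
    {"travel": [0, 0, 0], "turn": 0, "fingers": 255}
  ]
}}

```text
clock: 37.22
eef_pos: [0.5339, -0.0749, 0.1414]
ee_rot: [174.6, -5.2, 5.8]
wrist_force: [0.1, -0.3, -2.1]
width: 0.0316
```

```bash
python3 held.py -105 w9;  python3 -c "
from h import *; print(bot.get_obs()['ee_rot'])"
```

```text
dots [[257.0, 146.0], [257.0, 206.0], [257.0, 247.0], [257.0, 298.0], [257.0, 334.0]]
centre [ 0.5339 -0.0726  0.1691] yaw 5.2 eef [ 0.5339 -0.0749  0.1414] offset [-0.      0.0023  0.0277]
units to bay [-0.1   0.03] dz -3.54 turn 0.32 TCP target [ 0.531  -0.0739  0.0353]
[174.60652577  -5.16107354   5.7619545 ]
```

Request:
{"name": "apply_moves", "arguments": {
  "deltas": [
    {"travel": [-0.1, 0.03, -0.4], "turn": 0.1, "fingers": 255},
    {"travel": [-0.05, 0.05, -0.6], "turn": 0.1, "fingers": 255},
    {"travel": [-0.05, 0.05, -0.6], "turn": 0.1, "fingers": 255},
    {"travel": [0, 0, -0.4], "turn": 0, "fingers": 255},
    {"travel": [0, 0, 0], "turn": 0, "fingers": 255}
  ]
}}

```text
clock: 37.68
eef_pos: [0.5244, -0.0754, 0.0765]
ee_rot: [174.5, -5.1, 6.9]
wrist_force: [-0.7, 0.4, -2.2]
width: 0.0316
```

Request:
{"name": "apply_moves", "arguments": {
  "deltas": [
    {"travel": [0.21, 0.04, -0.4], "turn": -0.05, "fingers": 255},
    {"travel": [0, 0, -0.5], "turn": 0, "fingers": 255},
    {"travel": [0, 0, -0.1], "turn": 0, "fingers": 255},
    {"travel": [0, 0, 0], "turn": 0, "fingers": 255}
  ]
}}

```text
clock: 38.02
eef_pos: [0.5283, -0.078, 0.0441]
ee_rot: [174.6, -4.9, 6.4]
wrist_force: [2.6, 3.7, 2.7]
width: 0.032
```

Request:
{"name": "apply_moves", "arguments": {
  "deltas": [
    {"travel": [0.05, 0.05, 0.15], "turn": 0, "fingers": 255},
    {"travel": [0.05, 0.12, 0], "turn": 0, "fingers": 255},
    {"travel": [0, 0, 0], "turn": 0, "fingers": 255}
  ]
}}

```text
clock: 38.27
eef_pos: [0.5319, -0.0742, 0.0508]
ee_rot: [174.5, -5.0, 6.3]
wrist_force: [0.1, -0.2, -1.8]
width: 0.0319
```

Request:
{"name": "apply_moves", "arguments": {
  "deltas": [
    {"travel": [-0.03, 0.02, -0.3], "turn": 0, "fingers": 255},
    {"travel": [0, 0.02, -0.15], "turn": 0, "fingers": 255},
    {"travel": [0, 0, 0], "turn": 0, "fingers": 255}
  ]
}}

```text
clock: 38.52
eef_pos: [0.5327, -0.0731, 0.0387]
ee_rot: [174.4, -5.3, 6.3]
wrist_force: [-0.0, -0.6, -1.2]
width: 0.0315
```

Now inside the lips (z 0.0387, below the earlier contact). I'll lower the last 3 mm and release.

Request:
{"name": "apply_moves", "arguments": {
  "deltas": [
    {"travel": [-0.03, 0, -0.1], "turn": 0, "fingers": 255},
    {"travel": [0, 0, 0], "turn": 0, "fingers": 105},
    {"travel": [0, 0, 0], "turn": 0, "fingers": 105},
    {"travel": [0, 0, 0], "turn": 0, "fingers": 105},
    {"travel": [0, 0, 0.3], "turn": 0, "fingers": 105},
    {"travel": [0, 0, 0.7], "turn": 0, "fingers": 105},
    {"travel": [0, 0, 0.9], "turn": 0, "fingers": 105},
    {"travel": [-0.3, 0, 0.9], "turn": 0, "fingers": 105},
    {"travel": [-0.5, 0.5, 0.9], "turn": 0, "fingers": 105},
    {"travel": [-0.5, 1, 0.9], "turn": 0, "fingers": 105}
  ]
}}

```text
clock: 39.35
eef_pos: [0.4895, -0.0308, 0.1744]
ee_rot: [174.5, -4.7, 6.1]
wrist_force: [1.2, 0.6, 0.3]
width: 0.0501
```

Request:
{"name": "apply_moves", "arguments": {
  "deltas": [
    {"travel": [-1, 0.5, 0.3], "turn": 0, "fingers": 105},
    {"travel": [-1, 0.5, 0.3], "turn": 0, "fingers": 105},
    {"travel": [1, 0, 0.3], "turn": 0, "fingers": 105},
    {"travel": [1, 0.5, 0.3], "turn": 0, "fingers": 105},
    {"travel": [-1, 0, 0.2], "turn": 0, "fingers": 105},
    {"travel": [-1, 0, 0.2], "turn": 0, "fingers": 105},
    {"travel": [1, 0, 0.2], "turn": 0, "fingers": 105},
    {"travel": [1, 0, 0.2], "turn": 0, "fingers": 105},
    {"travel": [0, 0, 0], "turn": 0, "fingers": 0}
  ]
}}

```text
clock: 40.1
eef_pos: [0.4698, 0.0221, 0.2402]
ee_rot: [174.6, -4.8, 6.4]
wrist_force: [0.6, -0.0, -0.4]
width: 0.0611
```

```bash
cat > chk.py <<'E'
import sys
from h import *
o=bot.get_obs(); print(o["eef_pos"].round(4),o["ee_rot"].round(1),o["clock"])
p,d,K,W=grab("wrist",sys.argv[1]); P=cloud(d,K,W); R=np.array([[.9936,-.1132],[.1132,.9936]])
Y=cv2.inRange(cv2.cvtColor(p,cv2.COLOR_RGB2HSV),(18,60,70),(38,255,255)); n,l,s,c=cv2.connectedComponentsWithStats(Y)
for b in(105,35,-35,-105):
    r=[]
    for k in range(1,n):
        if s[k][4]<25: continue
        w=at_z(K,W,*c[k],.063); q=R.T@(w[:2]-[.539,.035])*1000
        if abs(q[1]-b)<25 and -95<q[0]<50: r.append((q[0].round(1),q[1].round(1),(np.median(P[l==k][:,2])*1000).round(1)))
    print(b,sorted(r))
E
python3 chk.py w10
```

```text
[0.4698 0.0221 0.2402] [174.6  -4.8   6.4] 40.1
105 [(np.float64(-77.3), np.float64(106.7), np.float64(63.2)), (np.float64(-51.4), np.float64(106.4), np.float64(63.2)), (np.float64(-31.9), np.float64(106.2), np.float64(63.4)), (np.float64(-5.7), np.float64(105.9), np.float64(63.3)), (np.float64(13.5), np.float64(105.7), np.float64(63.1)), (np.float64(39.8), np.float64(105.4), np.float64(63.2))]
35 [(np.float64(-78.0), np.float64(35.0), np.float64(63.2)), (np.float64(-51.9), np.float64(34.7), np.float64(63.3)), (np.float64(-32.4), np.float64(34.6), np.float64(63.4)), (np.float64(-6.5), np.float64(34.4), np.float64(63.2)), (np.float64(13.1), np.float64(34.2), np.float64(63.1)), (np.float64(39.1), np.float64(33.9), np.float64(63.2))]
-35 [(np.float64(-79.7), np.float64(-35.9), np.float64(63.2)), (np.float64(-53.5), np.float64(-35.8), np.float64(63.1)), (np.float64(-34.0), np.float64(-35.7), np.float64(63.3)), (np.float64(-7.8), np.float64(-35.8), np.float64(63.2)), (np.float64(11.4), np.float64(-35.5), np.float64(63.4)), (np.float64(37.4), np.float64(-35.4), np.float64(63.2))]
-105 [(np.float64(-77.9), np.float64(-104.1), np.float64(63.0)), (np.float64(-51.9), np.float64(-104.4), np.float64(63.3)), (np.float64(-32.5), np.float64(-104.8), np.float64(63.2)), (np.float64(-6.3), np.float64(-105.1), np.float64(63.1)), (np.float64(13.0), np.float64(-105.3), np.float64(63.1)), (np.float64(38.8), np.float64(-105.8), np.float64(63.1))]
```

View pics/w10.png

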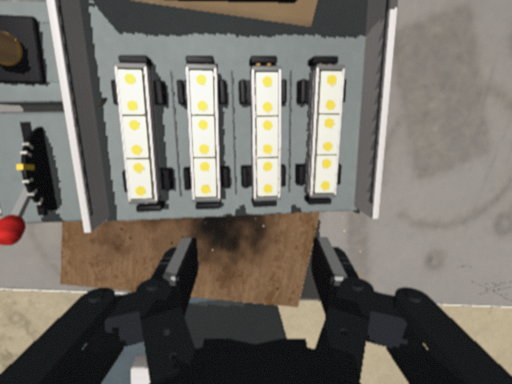

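All four battens sit home, with dots at 63 mm and within about 2 mm of bay centres. The roller must be gripped across x, so I'll turn 90° on the way and shake the tilt out en route.

Request:
{"name": "apply_moves", "arguments": {
  "deltas": [
    {"travel": [0.1, 0.4, 0], "turn": 1, "fingers": 105},
    {"travel": [0.1, 0.4, 0], "turn": 1, "fingers": 105},
    {"travel": [0.1, 0.4, 0], "turn": 1, "fingers": 105},
    {"travel": [0.1, 0.4, 0], "turn": 1, "fingers": 105},
    {"travel": [0.1, 0.4, 0], "turn": 1, "fingers": 105},
    {"travel": [0.1, 0.4, 0], "turn": 1, "fingers": 105},
    {"travel": [0.1, 0.4, 0], "turn": 1, "fingers": 105},
    {"travel": [0.1, 0.4, 0], "turn": 1, "fingers": 105},
    {"travel": [0.1, 0.4, 0], "turn": 1, "fingers": 105},
    {"travel": [0.1, 0.4, 0], "turn": 1, "fingers": 105}
  ]
}}

```text
clock: 40.98
eef_pos: [0.4937, 0.1448, 0.2412]
ee_rot: [174.6, -4.4, 48.0]
wrist_force: [-0.5, 0.9, -0.3]
width: 0.0502
```

Request:
{"name": "apply_moves", "arguments": {
  "deltas": [
    {"travel": [-0.95, -0.3, 0], "turn": 0, "fingers": 105},
    {"travel": [-0.95, -0.3, 0], "turn": 0, "fingers": 105},
    {"travel": [0.95, 0.3, 0], "turn": 0, "fingers": 105},
    {"travel": [0.95, 0.3, 0], "turn": 0, "fingers": 105},
    {"travel": [-0.95, -0.3, 0], "turn": 0, "fingers": 105},
    {"travel": [-0.95, -0.3, 0], "turn": 0, "fingers": 105},
    {"travel": [0.95, 0.3, 0], "turn": 0, "fingers": 105},
    {"travel": [0.95, 0.3, 0], "turn": 0, "fingers": 105}
  ]
}}

```text
clock: 41.65
eef_pos: [0.4649, 0.1423, 0.2199]
ee_rot: [176.4, -2.3, 48.3]
wrist_force: [1.1, 0.4, 1.6]
width: 0.05
```

```bash
cat > tilt.py <<'E'
from h import *
o=bot.get_obs(); z=Ro.from_euler("xyz",o["ee_rot"],degrees=True).as_matrix()[:,2]; print("tool z xy deg",np.degrees(z[:2]).round(1),o["eef_pos"].round(3),o["ee_rot"].round(1),o["clock"])
E
python3 tilt.py
```

```text
tool z xy deg [ 4.2 -0.7] [0.465 0.142 0.22 ] [176.4  -2.3  48.3] 41.65
```

Request:
{"name": "apply_moves", "arguments": {
  "deltas": [
    {"travel": [0.95, 0.3, 0], "turn": 0, "fingers": 105},
    {"travel": [0.95, 0.3, 0], "turn": 0, "fingers": 105},
    {"travel": [-0.95, -0.3, 0], "turn": 0, "fingers": 105},
    {"travel": [-0.95, -0.3, 0], "turn": 0, "fingers": 105},
    {"travel": [0.95, 0.3, 0], "turn": 0, "fingers": 105},
    {"travel": [0.95, 0.3, 0], "turn": 0, "fingers": 105},
    {"travel": [-0.95, -0.3, 0], "turn": 0, "fingers": 105},
    {"travel": [-0.95, -0.3, 0], "turn": 0, "fingers": 105}
  ]
}}

```text
clock: 42.32
eef_pos: [0.4525, 0.1402, 0.1886]
ee_rot: [178.8, 0.7, 48.3]
wrist_force: [-0.6, -0.2, -0.1]
width: 0.0503
```

Request:
{"name": "apply_moves", "arguments": {
  "deltas": [
    {"travel": [0.95, 0.3, 0], "turn": 0, "fingers": 105},
    {"travel": [0.95, 0.3, 0], "turn": 0, "fingers": 105},
    {"travel": [-0.95, -0.3, 0], "turn": 0, "fingers": 105},
    {"travel": [-0.95, -0.3, 0], "turn": 0, "fingers": 105},
    {"travel": [0.95, 0.3, 0], "turn": 0, "fingers": 105},
    {"travel": [0.95, 0.3, 0], "turn": 0, "fingers": 105}
  ]
}}

```text
clock: 42.82
eef_pos: [0.4715, 0.1513, 0.159]
ee_rot: [-178.5, 3.9, 48.4]
wrist_force: [1.1, 0.1, 1.0]
width: 0.05
```

```bash
python3 tilt.py
```

```text
tool z xy deg [-3.7 -2. ] [0.471 0.151 0.159] [-178.5    3.9   48.4] 42.8167
```

Request:
{"name": "apply_moves", "arguments": {
  "deltas": [
    {"travel": [0, 0, 0.8], "turn": 1, "fingers": 105},
    {"travel": [0, 0, 0.8], "turn": 1, "fingers": 105},
    {"travel": [0.35, 0.32, 0.4], "turn": 1, "fingers": 105},
    {"travel": [0.35, 0.32, 0], "turn": 1, "fingers": 105},
    {"travel": [0.35, 0.32, 0], "turn": 1, "fingers": 105},
    {"travel": [0.35, 0.32, 0], "turn": 1, "fingers": 105},
    {"travel": [0.35, 0.32, 0], "turn": 1, "fingers": 105},
    {"travel": [0.35, 0.32, 0], "turn": 1, "fingers": 105},
    {"travel": [0.35, 0.32, 0], "turn": 1, "fingers": 105},
    {"travel": [0.35, 0.32, 0], "turn": 1, "fingers": 105}
  ]
}}

```text
clock: 43.65
eef_pos: [0.5508, 0.2278, 0.2159]
ee_rot: [-177.6, 4.9, 90.1]
wrist_force: [0.3, 0.1, 0.3]
width: 0.0501
```

Request:
{"name": "apply_moves", "arguments": {
  "deltas": [
    {"travel": [0.35, 0.32, 0], "turn": 1, "fingers": 105},
    {"travel": [0.2, 0.2, 0], "turn": 1, "fingers": 105},
    {"travel": [0, 0, 0], "turn": 0, "fingers": 105}
  ]
}}

```text
clock: 43.9
eef_pos: [0.5678, 0.2451, 0.2159]
ee_rot: [-177.5, 4.9, 98.8]
wrist_force: [0.0, -0.4, 0.2]
width: 0.0505
```

```bash
python3 tilt.py; python3 -c "
from h import *
p,d,K,W=grab('wrist','w11'); P=cloud(d,K,W)
for G in bot.regions_of('roller','wrist')[:2]:
    m=G['pixels']; q=P[m]; print(G['confidence'],m.sum(),G['box'])
    for lo,hi in((.115,.13),(.1,.115),(.06,.075)):
        k=(q[:,2]>lo)&(q[:,2]<hi); print(lo,hi,k.sum(), (np.percentile(q[k],[3,50,97],0).round(4).tolist() if k.sum()>5 else ''))
"
```

```text
tool z xy deg [-1.8 -5.2] [0.568 0.245 0.216] [-177.5    4.9   98.8] 43.9
0.64 3332 [0.5381, 0.4065, 0.1246, 0.1599]
0.115 0.13 363 [[0.5716, 0.2473, 0.1161], [0.5793, 0.256, 0.1207], [0.5873, 0.2628, 0.1226]]
0.1 0.115 408 [[0.568, 0.244, 0.102], [0.5775, 0.2626, 0.1123], [0.591, 0.2666, 0.1143]]
0.06 0.075 2358 [[0.551, 0.2283, 0.0674], [0.5749, 0.2646, 0.0698], [0.6077, 0.2828, 0.072]]
```

View pics/w11.png

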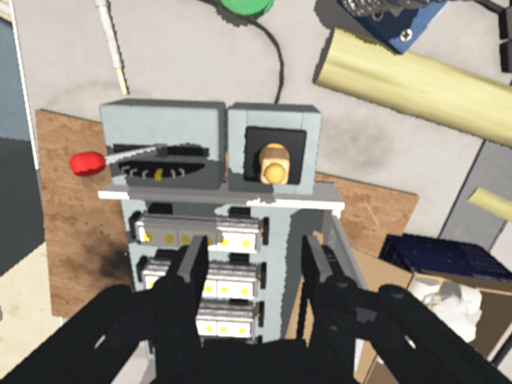

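Picture: the roller cap is at (275,170), just ahead of the fingers. Depth gives (0.5795, 0.2555), matching the nominal holder position. I'll descend.

Request:
{"name": "apply_moves", "arguments": {
  "deltas": [
    {"travel": [0.19, 0.13, 0], "turn": -0.3, "fingers": 105},
    {"travel": [0.19, 0.13, -0.4], "turn": -0.27, "fingers": 105},
    {"travel": [0, 0, -0.7], "turn": 0, "fingers": 105},
    {"travel": [0, 0, -0.7], "turn": 0, "fingers": 105},
    {"travel": [0, 0, 0], "turn": 0, "fingers": 105}
  ]
}}

```text
clock: 44.42
eef_pos: [0.5796, 0.2512, 0.1606]
ee_rot: [-177.6, 4.9, 95.2]
wrist_force: [-1.3, -0.4, -2.1]
width: 0.0502
```

Request:
{"name": "apply_moves", "arguments": {
  "deltas": [
    {"travel": [0, 0.03, -0.6], "turn": 0.15, "fingers": 105},
    {"travel": [0, 0, -0.7], "turn": 0.1, "fingers": 105},
    {"travel": [0, 0, -0.7], "turn": 0, "fingers": 105},
    {"travel": [0, 0, -0.4], "turn": 0, "fingers": 105},
    {"travel": [0, 0, 0], "turn": 0, "fingers": 105}
  ]
}}

```text
clock: 44.83
eef_pos: [0.5805, 0.2514, 0.0868]
ee_rot: [-177.6, 4.9, 95.7]
wrist_force: [-1.5, 0.8, -0.9]
width: 0.0502
```

Request:
{"name": "apply_moves", "arguments": {
  "deltas": [
    {"travel": [-0.03, 0.03, -0.3], "turn": 0.1, "fingers": 105},
    {"travel": [0, 0, 0], "turn": 0, "fingers": 105},
    {"travel": [0, 0, 0], "turn": 0, "fingers": 255},
    {"travel": [0, 0, 0], "turn": 0, "fingers": 255},
    {"travel": [0, 0, 0], "turn": 0, "fingers": 255},
    {"travel": [0, 0, 0], "turn": 0, "fingers": 255}
  ],
  "grip_force": 80
}}

```text
clock: 45.33
eef_pos: [0.5816, 0.2529, 0.0812]
ee_rot: [-177.9, 4.9, 96.0]
wrist_force: [-1.0, 0.5, -2.0]
width: 0.0232
```

```bash
python3 tilt.py; python3 -c "
from h import *
o=bot.get_obs(); print(o['width'],o['wrist_force'])"
```

```text
tool z xy deg [-1.6 -5.1] [0.582 0.253 0.081] [-177.9    4.9   96. ] 45.3333
0.023184457602608694 [-1.01053165  0.46440447 -2.00623881]
```

Request:
{"name": "apply_moves", "arguments": {
  "deltas": [
    {"travel": [0, 0, 0.4], "turn": 0, "fingers": 255},
    {"travel": [0, 0, 0.7], "turn": 0, "fingers": 255},
    {"travel": [0, 0, 0.7], "turn": 0, "fingers": 255},
    {"travel": [0, 0, 0.7], "turn": 0, "fingers": 255},
    {"travel": [0, 0, 0.7], "turn": 0, "fingers": 255},
    {"travel": [0, 0, 0.3], "turn": 0, "fingers": 255},
    {"travel": [0, 0, 0], "turn": 0, "fingers": 255}
  ]
}}

```text
clock: 45.92
eef_pos: [0.5798, 0.2525, 0.194]
ee_rot: [-177.8, 4.9, 96.0]
wrist_force: [0.7, -0.6, -2.1]
width: 0.0232
```

Request:
{"name": "apply_moves", "arguments": {
  "deltas": [
    {"travel": [-0.15, -0.7, 0], "turn": 0, "fingers": 255},
    {"travel": [-0.15, -0.8, 0], "turn": 0, "fingers": 255},
    {"travel": [-0.15, -0.8, 0], "turn": 0, "fingers": 255},
    {"travel": [-0.15, -0.8, 0], "turn": 0, "fingers": 255},
    {"travel": [-0.15, -0.5, 0], "turn": 0, "fingers": 255},
    {"travel": [0, 0, 0], "turn": 0, "fingers": 255}
  ]
}}

```text
clock: 46.42
eef_pos: [0.5548, 0.1422, 0.1917]
ee_rot: [-177.8, 4.8, 96.3]
wrist_force: [0.9, -0.1, -3.0]
width: 0.0227
```

```bash
python3 tilt.py; python3 -c "
from h import *
p,d,K,W=grab('wrist','w12')"
```

```text
tool z xy deg [-1.7 -5. ] [0.555 0.142 0.192] [-177.8    4.8   96.3] 46.4167
```

View pics/w12.png

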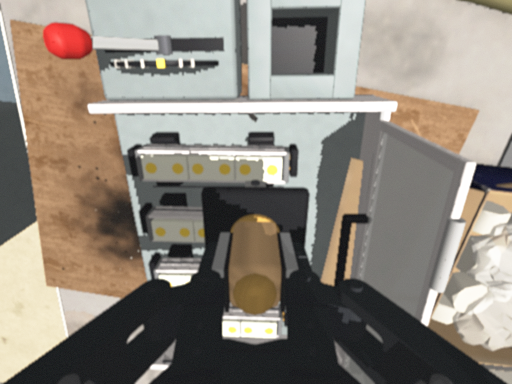

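The roller is held upright with its collar clear, and all bays are undisturbed; the cap is at (255,285) in the picture. I'll lower it onto bay +105.

Request:
{"name": "apply_moves", "arguments": {
  "deltas": [
    {"travel": [0, 0, -0.5], "turn": 0, "fingers": 255},
    {"travel": [0, 0, -0.7], "turn": 0, "fingers": 255},
    {"travel": [0, 0, -0.6], "turn": 0, "fingers": 255},
    {"travel": [0, 0, 0], "turn": 0, "fingers": 255}
  ]
}}

```text
clock: 46.8
eef_pos: [0.5559, 0.1456, 0.1358]
ee_rot: [-178.0, 4.6, 96.2]
wrist_force: [-1.0, 1.0, -3.3]
width: 0.0228
```

Request:
{"name": "apply_moves", "arguments": {
  "deltas": [
    {"travel": [0.03, -0.12, -0.3], "turn": 0, "fingers": 255},
    {"travel": [0, 0, -0.2], "turn": 0, "fingers": 255},
    {"travel": [0, 0, -0.1], "turn": 0, "fingers": 255}
  ]
}}

```text
clock: 47.05
eef_pos: [0.5581, 0.1431, 0.118]
ee_rot: [-178.1, 4.7, 96.3]
wrist_force: [0.8, -0.0, 2.2]
width: 0.0232
```

Request:
{"name": "apply_moves", "arguments": {
  "deltas": [
    {"travel": [0, 0, -0.06], "turn": 0, "fingers": 255},
    {"travel": [-0.33, -0.04, -0.02], "turn": 0, "fingers": 255},
    {"travel": [-0.33, -0.04, -0.02], "turn": 0, "fingers": 255},
    {"travel": [-0.33, -0.04, -0.02], "turn": 0, "fingers": 255}
  ]
}}

```text
clock: 47.38
eef_pos: [0.5336, 0.1405, 0.1186]
ee_rot: [-178.8, 4.6, 96.3]
wrist_force: [1.1, 0.1, 2.2]
width: 0.0227
```

Request:
{"name": "apply_moves", "arguments": {
  "deltas": [
    {"travel": [-0.33, -0.04, -0.02], "turn": 0, "fingers": 255},
    {"travel": [-0.33, -0.04, -0.02], "turn": 0, "fingers": 255},
    {"travel": [-0.33, -0.04, -0.02], "turn": 0, "fingers": 255}
  ]
}}

```text
clock: 47.63
eef_pos: [0.5047, 0.1375, 0.1202]
ee_rot: [-179.2, 4.6, 96.2]
wrist_force: [1.0, -0.4, -1.2]
width: 0.0231
```

Request:
{"name": "apply_moves", "arguments": {
  "deltas": [
    {"travel": [0, 0, -0.12], "turn": 0, "fingers": 255},
    {"travel": [-0.2, -0.02, -0.05], "turn": 0, "fingers": 255},
    {"travel": [-0.2, -0.02, -0.05], "turn": 0, "fingers": 255}
  ]
}}

```text
clock: 47.88
eef_pos: [0.4937, 0.1365, 0.1163]
ee_rot: [-179.6, 4.6, 96.2]
wrist_force: [3.7, 0.4, 2.6]
width: 0.0231
```

Request:
{"name": "apply_moves", "arguments": {
  "deltas": [
    {"travel": [-0.33, -0.04, -0.06], "turn": 0, "fingers": 255},
    {"travel": [-0.33, -0.04, -0.06], "turn": 0, "fingers": 255}
  ]
}}

```text
clock: 48.05
eef_pos: [0.4766, 0.1345, 0.1152]
ee_rot: [179.9, 4.6, 96.2]
wrist_force: [0.1, -1.1, 5.4]
width: 0.0233
```

Request:
{"name": "apply_moves", "arguments": {
  "deltas": [
    {"travel": [-0.33, -0.04, -0.06], "turn": 0, "fingers": 255},
    {"travel": [-0.33, -0.04, -0.06], "turn": 0, "fingers": 255}
  ]
}}

```text
clock: 48.22
eef_pos: [0.458, 0.1325, 0.1138]
ee_rot: [179.6, 4.5, 96.2]
wrist_force: [1.7, -0.3, 8.0]
width: 0.0231
```

Request:
{"name": "apply_moves", "arguments": {
  "deltas": [
    {"travel": [-0.2, -0.02, 0], "turn": 0, "fingers": 255},
    {"travel": [0.33, 0.04, -0.03], "turn": 0, "fingers": 255},
    {"travel": [0.33, 0.04, -0.03], "turn": 0, "fingers": 255},
    {"travel": [0.33, 0.04, -0.03], "turn": 0, "fingers": 255},
    {"travel": [0.33, 0.04, -0.03], "turn": 0, "fingers": 255}
  ]
}}

```text
clock: 48.63
eef_pos: [0.4905, 0.1362, 0.1146]
ee_rot: [179.2, 4.6, 96.2]
wrist_force: [-0.6, -1.0, 5.4]
width: 0.0233
```

Request:
{"name": "apply_moves", "arguments": {
  "deltas": [
    {"travel": [0.33, 0.04, -0.03], "turn": 0, "fingers": 255},
    {"travel": [0.33, 0.04, -0.03], "turn": 0, "fingers": 255},
    {"travel": [0.33, 0.04, -0.03], "turn": 0, "fingers": 255}
  ]
}}

```text
clock: 48.88
eef_pos: [0.5222, 0.1396, 0.1146]
ee_rot: [179.0, 4.7, 96.2]
wrist_force: [-0.6, -0.7, 6.6]
width: 0.0229
```

Request:
{"name": "apply_moves", "arguments": {
  "deltas": [
    {"travel": [0.33, 0.04, -0.03], "turn": 0, "fingers": 255},
    {"travel": [0.33, 0.04, -0.03], "turn": 0, "fingers": 255}
  ]
}}

```text
clock: 49.05
eef_pos: [0.5434, 0.1419, 0.1147]
ee_rot: [178.9, 4.8, 96.2]
wrist_force: [-0.4, -1.0, 7.5]
width: 0.0231
```

Request:
{"name": "apply_moves", "arguments": {
  "deltas": [
    {"travel": [0.33, 0.04, -0.02], "turn": 0, "fingers": 255},
    {"travel": [0.1, 0, 0.5], "turn": 0, "fingers": 255},
    {"travel": [0, -0.1, 0.8], "turn": 0, "fingers": 255},
    {"travel": [0.1, -0.7, 0], "turn": 0, "fingers": 255},
    {"travel": [0.1, -0.8, 0], "turn": 0, "fingers": 255},
    {"travel": [0.1, -0.7, 0], "turn": 0, "fingers": 255},
    {"travel": [0, 0, 0], "turn": 0, "fingers": 255}
  ]
}}

```text
clock: 49.63
eef_pos: [0.5616, 0.0739, 0.1502]
ee_rot: [179.4, 4.6, 96.4]
wrist_force: [-0.1, 0.3, -2.4]
width: 0.023
```

```bash
python3 tilt.py
```

```text
tool z xy deg [ 1.1 -4.5] [0.562 0.074 0.15 ] [179.4   4.6  96.4] 49.6333
```

Request:
{"name": "apply_moves", "arguments": {
  "deltas": [
    {"travel": [0, -0.1, -0.5], "turn": 0, "fingers": 255},
    {"travel": [0, 0, -0.35], "turn": 0, "fingers": 255},
    {"travel": [0, 0, -0.2], "turn": 0, "fingers": 255}
  ]
}}

```text
clock: 49.88
eef_pos: [0.5604, 0.0703, 0.1175]
ee_rot: [179.5, 4.5, 96.2]
wrist_force: [0.1, -0.2, 1.7]
width: 0.0232
```

Request:
{"name": "apply_moves", "arguments": {
  "deltas": [
    {"travel": [0, 0.03, -0.1], "turn": 0, "fingers": 255},
    {"travel": [-0.33, -0.03, -0.05], "turn": 0, "fingers": 255},
    {"travel": [-0.33, -0.03, -0.05], "turn": 0, "fingers": 255},
    {"travel": [-0.33, -0.03, -0.05], "turn": 0, "fingers": 255}
  ]
}}

```text
clock: 50.22
eef_pos: [0.5376, 0.0686, 0.1146]
ee_rot: [178.6, 4.8, 96.3]
wrist_force: [1.2, -1.5, 7.4]
width: 0.0231
```

Request:
{"name": "apply_moves", "arguments": {
  "deltas": [
    {"travel": [-0.33, -0.04, -0.05], "turn": 0, "fingers": 255},
    {"travel": [-0.33, -0.04, -0.05], "turn": 0, "fingers": 255},
    {"travel": [-0.33, -0.04, -0.05], "turn": 0, "fingers": 255}
  ]
}}

```text
clock: 50.47
eef_pos: [0.5122, 0.0661, 0.1156]
ee_rot: [177.9, 5.0, 96.4]
wrist_force: [1.4, -2.0, 4.6]
width: 0.0232
```

Request:
{"name": "apply_moves", "arguments": {
  "deltas": [
    {"travel": [-0.33, -0.03, -0.05], "turn": 0, "fingers": 255},
    {"travel": [-0.33, -0.03, -0.05], "turn": 0, "fingers": 255},
    {"travel": [-0.33, -0.03, -0.05], "turn": 0, "fingers": 255}
  ]
}}

```text
clock: 50.72
eef_pos: [0.485, 0.0639, 0.115]
ee_rot: [177.2, 5.1, 96.5]
wrist_force: [0.8, -2.1, 5.9]
width: 0.0229
```

Request:
{"name": "apply_moves", "arguments": {
  "deltas": [
    {"travel": [-0.33, -0.03, -0.04], "turn": 0, "fingers": 255},
    {"travel": [-0.33, -0.03, -0.04], "turn": 0, "fingers": 255},
    {"travel": [-0.25, -0.03, -0.04], "turn": 0, "fingers": 255}
  ]
}}

```text
clock: 50.97
eef_pos: [0.4587, 0.061, 0.1145]
ee_rot: [176.8, 5.3, 96.6]
wrist_force: [1.2, -2.0, 6.7]
width: 0.0234
```

Request:
{"name": "apply_moves", "arguments": {
  "deltas": [
    {"travel": [0.33, 0.04, -0.03], "turn": 0, "fingers": 255},
    {"travel": [0.33, 0.04, -0.03], "turn": 0, "fingers": 255},
    {"travel": [0.33, 0.04, -0.03], "turn": 0, "fingers": 255},
    {"travel": [0.33, 0.04, -0.03], "turn": 0, "fingers": 255},
    {"travel": [0.33, 0.04, -0.03], "turn": 0, "fingers": 255}
  ]
}}

```text
clock: 51.38
eef_pos: [0.5084, 0.0671, 0.1145]
ee_rot: [176.5, 5.6, 96.7]
wrist_force: [-0.5, -3.0, 7.3]
width: 0.0231
```

Request:
{"name": "apply_moves", "arguments": {
  "deltas": [
    {"travel": [0.33, 0.04, -0.03], "turn": 0, "fingers": 255},
    {"travel": [0.33, 0.04, -0.03], "turn": 0, "fingers": 255},
    {"travel": [0.33, 0.04, -0.03], "turn": 0, "fingers": 255},
    {"travel": [0.33, 0.04, -0.03], "turn": 0, "fingers": 255},
    {"travel": [0.33, 0.04, -0.03], "turn": 0, "fingers": 255}
  ]
}}

```text
clock: 51.8
eef_pos: [0.5618, 0.0737, 0.1145]
ee_rot: [176.1, 5.8, 96.8]
wrist_force: [-1.2, -2.5, 7.1]
width: 0.0229
```

Request:
{"name": "apply_moves", "arguments": {
  "deltas": [
    {"travel": [0, 0, 0.5], "turn": 0, "fingers": 255},
    {"travel": [0, -0.1, 0.8], "turn": 0, "fingers": 255},
    {"travel": [0.1, -0.7, 0], "turn": 0, "fingers": 255},
    {"travel": [0.1, -0.8, 0], "turn": 0, "fingers": 255},
    {"travel": [0.1, -0.7, 0], "turn": 0, "fingers": 255},
    {"travel": [0, 0, 0], "turn": 0, "fingers": 255}
  ]
}}

```text
clock: 52.3
eef_pos: [0.5656, 0.0085, 0.1489]
ee_rot: [176.8, 5.4, 97.2]
wrist_force: [-0.8, -0.4, -2.1]
width: 0.0232
```

```bash
python3 tilt.py
```

```text
tool z xy deg [ 3.8 -4.9] [0.566 0.009 0.149] [176.8   5.4  97.2] 52.3
```

Request:
{"name": "apply_moves", "arguments": {
  "deltas": [
    {"travel": [-0.5, 0, 1], "turn": 0, "fingers": 255},
    {"travel": [-1, 0, 0], "turn": 0, "fingers": 255},
    {"travel": [-1, 0, 0], "turn": 0, "fingers": 255},
    {"travel": [1, 0, 0], "turn": 0, "fingers": 255},
    {"travel": [1, 0, 0], "turn": 0, "fingers": 255},
    {"travel": [-1, 0, 0], "turn": 0, "fingers": 255},
    {"travel": [-1, 0, 0], "turn": 0, "fingers": 255},
    {"travel": [1, 0, 0], "turn": 0, "fingers": 255},
    {"travel": [1, 0, 0], "turn": 0, "fingers": 255}
  ]
}}

```text
clock: 53.05
eef_pos: [0.5048, 0.0193, 0.1446]
ee_rot: [-179.0, 4.0, 97.5]
wrist_force: [1.8, -0.7, -0.4]
width: 0.0228
```

```bash
python3 tilt.py
```

```text
tool z xy deg [-0.5 -4.1] [0.505 0.019 0.145] [-179.     4.    97.5] 53.05
```

Request:
{"name": "apply_moves", "arguments": {
  "deltas": [
    {"travel": [0.7, -0.2, 0.1], "turn": -0.12, "fingers": 255},
    {"travel": [0.8, -0.2, 0.1], "turn": -0.12, "fingers": 255},
    {"travel": [0.6, -0.15, 0], "turn": 0, "fingers": 255},
    {"travel": [0, 0, 0], "turn": 0, "fingers": 255}
  ]
}}

```text
clock: 53.38
eef_pos: [0.564, 0.0079, 0.1432]
ee_rot: [-178.2, 3.6, 96.7]
wrist_force: [-1.1, 0.0, -1.7]
width: 0.0233
```

Request:
{"name": "apply_moves", "arguments": {
  "deltas": [
    {"travel": [0.2, -0.2, 0], "turn": 0, "fingers": 255},
    {"travel": [0, 0, -0.3], "turn": 0, "fingers": 255},
    {"travel": [0, 0, -0.3], "turn": 0, "fingers": 255},
    {"travel": [0, 0, -0.2], "turn": 0, "fingers": 255}
  ]
}}

```text
clock: 53.72
eef_pos: [0.5679, 0.004, 0.1158]
ee_rot: [-178.0, 3.4, 96.7]
wrist_force: [-0.0, -0.5, 4.5]
width: 0.023
```

Request:
{"name": "apply_moves", "arguments": {
  "deltas": [
    {"travel": [-0.33, -0.07, -0.05], "turn": 0, "fingers": 255},
    {"travel": [-0.33, -0.07, -0.05], "turn": 0, "fingers": 255},
    {"travel": [-0.33, -0.05, -0.05], "turn": 0, "fingers": 255}
  ]
}}

```text
clock: 53.97
eef_pos: [0.5416, -0.0, 0.1132]
ee_rot: [-178.7, 3.4, 96.8]
wrist_force: [0.8, 0.4, 8.9]
width: 0.0227
```

Request:
{"name": "apply_moves", "arguments": {
  "deltas": [
    {"travel": [-0.33, -0.05, -0.05], "turn": 0, "fingers": 255},
    {"travel": [-0.33, -0.04, -0.05], "turn": 0, "fingers": 255},
    {"travel": [-0.33, -0.04, -0.05], "turn": 0, "fingers": 255}
  ]
}}

```text
clock: 54.22
eef_pos: [0.5155, -0.0032, 0.114]
ee_rot: [-179.5, 3.5, 96.8]
wrist_force: [1.5, 0.9, 7.5]
width: 0.023
```

Request:
{"name": "apply_moves", "arguments": {
  "deltas": [
    {"travel": [-0.33, -0.04, -0.05], "turn": 0, "fingers": 255},
    {"travel": [-0.33, -0.04, -0.05], "turn": 0, "fingers": 255},
    {"travel": [-0.33, -0.04, -0.05], "turn": 0, "fingers": 255}
  ]
}}

```text
clock: 54.47
eef_pos: [0.4898, -0.0064, 0.1148]
ee_rot: [179.5, 3.7, 96.7]
wrist_force: [1.1, 0.9, 6.3]
width: 0.023
```

Request:
{"name": "apply_moves", "arguments": {
  "deltas": [
    {"travel": [-0.33, -0.04, -0.05], "turn": 0, "fingers": 255},
    {"travel": [-0.33, -0.04, -0.05], "turn": 0, "fingers": 255},
    {"travel": [-0.2, -0.04, -0.04], "turn": 0, "fingers": 255}
  ]
}}

```text
clock: 54.72
eef_pos: [0.4657, -0.0095, 0.1145]
ee_rot: [178.9, 3.8, 96.7]
wrist_force: [0.5, 2.4, 6.2]
width: 0.0231
```

Request:
{"name": "apply_moves", "arguments": {
  "deltas": [
    {"travel": [0.33, 0.03, -0.03], "turn": 0, "fingers": 255},
    {"travel": [0.33, 0.03, -0.03], "turn": 0, "fingers": 255},
    {"travel": [0.33, 0.03, -0.03], "turn": 0, "fingers": 255},
    {"travel": [0.33, 0.03, -0.03], "turn": 0, "fingers": 255},
    {"travel": [0.33, 0.03, -0.03], "turn": 0, "fingers": 255}
  ]
}}

```text
clock: 55.13
eef_pos: [0.5158, -0.0039, 0.1149]
ee_rot: [178.3, 3.9, 96.7]
wrist_force: [-0.5, 0.5, 5.1]
width: 0.0229
```

Request:
{"name": "apply_moves", "arguments": {
  "deltas": [
    {"travel": [0.33, 0.04, -0.03], "turn": 0, "fingers": 255},
    {"travel": [0.33, 0.04, -0.03], "turn": 0, "fingers": 255},
    {"travel": [0.33, 0.04, -0.03], "turn": 0, "fingers": 255},
    {"travel": [0.33, 0.04, -0.03], "turn": 0, "fingers": 255},
    {"travel": [0.33, 0.04, -0.03], "turn": 0, "fingers": 255}
  ]
}}

```text
clock: 55.55
eef_pos: [0.5694, 0.0026, 0.1151]
ee_rot: [177.7, 4.1, 96.7]
wrist_force: [-0.2, 0.1, 5.4]
width: 0.0228
```

Request:
{"name": "apply_moves", "arguments": {
  "deltas": [
    {"travel": [0, 0, 0.5], "turn": 0, "fingers": 255},
    {"travel": [0, -0.1, 0.8], "turn": 0, "fingers": 255},
    {"travel": [0.1, -0.7, 0.2], "turn": 0, "fingers": 255},
    {"travel": [0.1, -0.8, 0], "turn": 0, "fingers": 255},
    {"travel": [0.1, -0.7, 0], "turn": 0, "fingers": 255},
    {"travel": [0, 0, 0], "turn": 0, "fingers": 255}
  ]
}}

```text
clock: 56.05
eef_pos: [0.5749, -0.0649, 0.1574]
ee_rot: [178.0, 4.0, 97.0]
wrist_force: [-0.4, -1.3, -2.7]
width: 0.0229
```

```bash
python3 tilt.py
```

```text
tool z xy deg [ 2.4 -3.7] [ 0.575 -0.065  0.157] [178.   4.  97.] 56.05
```

Request:
{"name": "apply_moves", "arguments": {
  "deltas": [
    {"travel": [0, -0.07, -0.6], "turn": 0, "fingers": 255},
    {"travel": [0, 0, -0.45], "turn": 0, "fingers": 255},
    {"travel": [0, 0, -0.25], "turn": 0, "fingers": 255},
    {"travel": [0, 0, -0.1], "turn": 0, "fingers": 255}
  ]
}}

```text
clock: 56.38
eef_pos: [0.5738, -0.0676, 0.1141]
ee_rot: [177.9, 4.0, 96.9]
wrist_force: [-0.0, -2.1, 7.6]
width: 0.023
```

Request:
{"name": "apply_moves", "arguments": {
  "deltas": [
    {"travel": [-0.33, -0.04, -0.04], "turn": 0, "fingers": 255},
    {"travel": [-0.33, -0.04, -0.04], "turn": 0, "fingers": 255},
    {"travel": [-0.33, -0.04, -0.04], "turn": 0, "fingers": 255}
  ]
}}

```text
clock: 56.63
eef_pos: [0.5501, -0.0706, 0.1155]
ee_rot: [177.1, 4.2, 96.9]
wrist_force: [0.4, 0.2, 4.6]
width: 0.0229
```

Request:
{"name": "apply_moves", "arguments": {
  "deltas": [
    {"travel": [-0.33, -0.04, -0.04], "turn": 0, "fingers": 255},
    {"travel": [-0.33, -0.04, -0.04], "turn": 0, "fingers": 255},
    {"travel": [-0.33, -0.04, -0.04], "turn": 0, "fingers": 255}
  ]
}}

```text
clock: 56.88
eef_pos: [0.5221, -0.0738, 0.116]
ee_rot: [176.6, 4.4, 97.0]
wrist_force: [1.1, -1.1, 3.5]
width: 0.023
```

Request:
{"name": "apply_moves", "arguments": {
  "deltas": [
    {"travel": [-0.33, -0.04, -0.05], "turn": 0, "fingers": 255},
    {"travel": [-0.33, -0.04, -0.05], "turn": 0, "fingers": 255},
    {"travel": [-0.33, -0.04, -0.05], "turn": 0, "fingers": 255}
  ]
}}

```text
clock: 57.13
eef_pos: [0.4936, -0.0774, 0.1148]
ee_rot: [176.1, 4.5, 97.0]
wrist_force: [-0.0, 0.9, 6.8]
width: 0.0229
```

Request:
{"name": "apply_moves", "arguments": {
  "deltas": [
    {"travel": [-0.33, -0.02, -0.04], "turn": 0, "fingers": 255},
    {"travel": [-0.25, -0.02, -0.04], "turn": 0, "fingers": 255}
  ]
}}

```text
clock: 57.3
eef_pos: [0.4766, -0.0791, 0.1147]
ee_rot: [175.8, 4.7, 97.0]
wrist_force: [1.1, -0.3, 6.3]
width: 0.023
```

Request:
{"name": "apply_moves", "arguments": {
  "deltas": [
    {"travel": [0.33, 0.04, -0.04], "turn": 0, "fingers": 255},
    {"travel": [0.33, 0.04, -0.04], "turn": 0, "fingers": 255},
    {"travel": [0.33, 0.04, -0.04], "turn": 0, "fingers": 255},
    {"travel": [0.33, 0.04, -0.03], "turn": 0, "fingers": 255},
    {"travel": [0.33, 0.04, -0.03], "turn": 0, "fingers": 255}
  ]
}}

```text
clock: 57.72
eef_pos: [0.5259, -0.0731, 0.1146]
ee_rot: [175.4, 4.9, 96.9]
wrist_force: [-0.8, -0.5, 6.7]
width: 0.0229
```

Request:
{"name": "apply_moves", "arguments": {
  "deltas": [
    {"travel": [0.33, 0.04, -0.03], "turn": 0, "fingers": 255},
    {"travel": [0.33, 0.04, -0.03], "turn": 0, "fingers": 255},
    {"travel": [0.33, 0.04, -0.03], "turn": 0, "fingers": 255},
    {"travel": [0.33, 0.04, -0.03], "turn": 0, "fingers": 255}
  ]
}}

```text
clock: 58.05
eef_pos: [0.5681, -0.0677, 0.115]
ee_rot: [175.1, 5.0, 97.0]
wrist_force: [-0.6, 0.4, 5.2]
width: 0.0231
```

Request:
{"name": "apply_moves", "arguments": {
  "deltas": [
    {"travel": [0, 0, 0.5], "turn": 0, "fingers": 255},
    {"travel": [-0.3, 0, 0.9], "turn": 0, "fingers": 255},
    {"travel": [-0.6, 0, 0.9], "turn": 0, "fingers": 255},
    {"travel": [-0.8, 0.3, 0.9], "turn": 0, "fingers": 255},
    {"travel": [-0.8, 0.5, 0.5], "turn": 0, "fingers": 255},
    {"travel": [0, 0, 0], "turn": 0, "fingers": 255}
  ]
}}

```text
clock: 58.55
eef_pos: [0.4835, -0.04, 0.2219]
ee_rot: [176.0, 4.6, 97.1]
wrist_force: [0.5, 0.4, -2.0]
width: 0.0229
```

```bash
python3 tilt.py
cat > lens.py <<'E'
from h import *
R=np.array([[.9936,-.1132],[.1132,.9936]])
for n in("top","wrist"):
    p,d,K,W=grab(n,"lens_"+n); P=cloud(d,K,W).reshape(-1,3); ok=d.reshape(-1)>0; q=(P[:,:2]-[.539,.035])@R*1000
    for b in(105,35,-35,-105):
        r=[]
        for x in(-65,-20,25):
            k=ok&(abs(q[:,0]-x)<14)&(abs(q[:,1]-b)<8)&(P[:,2]<.075)&(P[:,2]>.04); r.append((int(k.sum()),round(float(np.median(P[k,2]))*1000,1) if k.sum()>3 else None))
        print(n,b,r)
E
python3 lens.py
```

```text
tool z xy deg [ 4.5 -4.1] [ 0.484 -0.04   0.222] [176.    4.6  97.1] 58.55
top 105 [(46, 59.1), (47, 58.4), (48, 59.4)]
top 35 [(14, 58.9), (47, 59.2), (47, 59.6)]
top -35 [(0, None), (10, 60.4), (49, 59.8)]
top -105 [(0, None), (37, 60.6), (48, 59.4)]
wrist 105 [(0, None), (0, None), (0, None)]
wrist 35 [(578, 58.0), (549, 57.9), (530, 57.9)]
wrist -35 [(431, 57.9), (426, 57.9), (414, 57.8)]
wrist -105 [(38, 57.6), (96, 57.8), (313, 57.9)]
```

All lenses read flush, with tops at 58 mm. Next I'll shake out the tilt and carry the roller to its holder.

Request:
{"name": "apply_moves", "arguments": {
  "deltas": [
    {"travel": [1, 0, 0], "turn": 0, "fingers": 255},
    {"travel": [1, 0, 0], "turn": 0, "fingers": 255},
    {"travel": [-1, 0, 0], "turn": 0, "fingers": 255},
    {"travel": [-1, 0, 0], "turn": 0, "fingers": 255},
    {"travel": [1, 0, 0], "turn": 0, "fingers": 255},
    {"travel": [1, 0, 0], "turn": 0, "fingers": 255},
    {"travel": [-1, 0, 0], "turn": 0, "fingers": 255},
    {"travel": [-1, 0, 0], "turn": 0, "fingers": 255},
    {"travel": [0.8, 0, 0], "turn": 0, "fingers": 255},
    {"travel": [0.8, 0, 0], "turn": -0.2, "fingers": 255}
  ]
}}

```text
clock: 59.48
eef_pos: [0.4998, -0.0366, 0.1594]
ee_rot: [-177.8, 2.6, 96.6]
wrist_force: [0.8, -0.4, -1.0]
width: 0.0233
```

Request:
{"name": "apply_moves", "arguments": {
  "deltas": [
    {"travel": [0.2, 0.9, 0], "turn": 0, "fingers": 255},
    {"travel": [0.2, 0.9, 0], "turn": 0, "fingers": 255},
    {"travel": [0.2, 0.9, 0], "turn": 0, "fingers": 255},
    {"travel": [0.2, 0.9, 0], "turn": 0, "fingers": 255},
    {"travel": [0.2, 0.9, 0], "turn": 0, "fingers": 255},
    {"travel": [0.2, 0.9, 0], "turn": 0, "fingers": 255},
    {"travel": [0.2, 0.9, 0], "turn": 0, "fingers": 255},
    {"travel": [0.2, 0.9, 0], "turn": 0, "fingers": 255},
    {"travel": [0.2, 0.9, 0], "turn": 0, "fingers": 255},
    {"travel": [0, 0.6, 0], "turn": 0, "fingers": 255}
  ]
}}

```text
clock: 60.32
eef_pos: [0.5485, 0.2289, 0.1329]
ee_rot: [-175.7, 2.6, 96.0]
wrist_force: [-0.2, -0.2, -1.0]
width: 0.0231
```

Request:
{"name": "apply_moves", "arguments": {
  "deltas": [
    {"travel": [0, 0, 0], "turn": 0, "fingers": 255},
    {"travel": [0, 0, 0], "turn": 0, "fingers": 255}
  ]
}}

```text
clock: 60.48
eef_pos: [0.5468, 0.2323, 0.1277]
ee_rot: [-175.4, 2.6, 96.3]
wrist_force: [0.2, 0.2, -2.4]
width: 0.0229
```

Request:
{"name": "apply_moves", "arguments": {
  "deltas": [
    {"travel": [0, 0, 0.9], "turn": 0, "fingers": 255},
    {"travel": [0.4, 0.25, 0.3], "turn": 0, "fingers": 255},
    {"travel": [0.4, 0.25, 0.1], "turn": 0, "fingers": 255},
    {"travel": [0.3, 0.15, 0.1], "turn": 0, "fingers": 255},
    {"travel": [0, 0, 0.1], "turn": 0, "fingers": 255}
  ]
}}

```text
clock: 60.9
eef_pos: [0.5767, 0.2464, 0.1642]
ee_rot: [-174.4, 2.9, 96.2]
wrist_force: [-0.8, -0.0, -2.5]
width: 0.0229
```

```bash
python3 tilt.py; python3 -c "
from h import *
p,d,K,W=grab('wrist','w13')"
```

```text
tool z xy deg [-5.3 -3.4] [0.577 0.246 0.164] [-174.4    2.9   96.2] 60.9
```

View pics/w13.png

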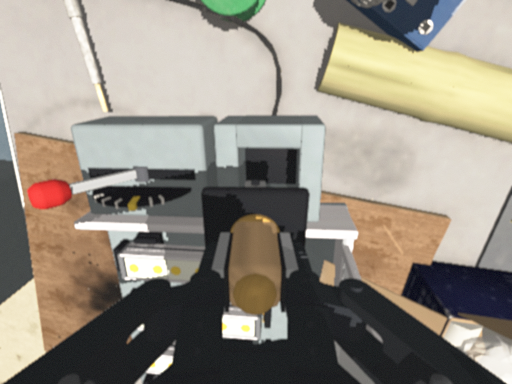

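The roller hangs just short of the well, which is at (272,165). I'll move the last few millimetres and lower.

Request:
{"name": "apply_moves", "arguments": {
  "deltas": [
    {"travel": [0.18, 0.17, 0], "turn": 0, "fingers": 255},
    {"travel": [0, 0, -0.4], "turn": 0, "fingers": 255},
    {"travel": [0, 0, -0.4], "turn": 0, "fingers": 255},
    {"travel": [0, 0, 0.03], "turn": 0, "fingers": 255}
  ]
}}

```text
clock: 61.28
eef_pos: [0.5805, 0.2484, 0.137]
ee_rot: [-174.2, 3.0, 96.0]
wrist_force: [-0.3, -1.0, -3.8]
width: 0.0231
```

Request:
{"name": "apply_moves", "arguments": {
  "deltas": [
    {"travel": [0.1, 0.12, 0], "turn": 0, "fingers": 255},
    {"travel": [0.02, 0.03, -0.5], "turn": 0, "fingers": 255},
    {"travel": [0.02, 0.03, -0.4], "turn": 0, "fingers": 255}
  ]
}}

```text
clock: 61.53
eef_pos: [0.5848, 0.2538, 0.1086]
ee_rot: [-174.2, 3.0, 96.0]
wrist_force: [-0.3, -0.2, -3.4]
width: 0.0232
```

Request:
{"name": "apply_moves", "arguments": {
  "deltas": [
    {"travel": [0, 0.02, -0.4], "turn": 0, "fingers": 255},
    {"travel": [0, 0.02, -0.2], "turn": 0, "fingers": 255}
  ]
}}

```text
clock: 61.7
eef_pos: [0.5836, 0.255, 0.0865]
ee_rot: [-174.0, 3.0, 96.0]
wrist_force: [-0.7, -0.9, -3.5]
width: 0.0233
```

The roller is in its well with no contact force. I'll lower it the last bit, release, lift clear and move to the front of the lever.

Request:
{"name": "apply_moves", "arguments": {
  "deltas": [
    {"travel": [-0.05, 0, -0.15], "turn": 0, "fingers": 255},
    {"travel": [0, 0, 0], "turn": 0, "fingers": 105},
    {"travel": [0, 0, 0], "turn": 0, "fingers": 105},
    {"travel": [0, 0, 0], "turn": 0, "fingers": 105},
    {"travel": [0, 0, 0.4], "turn": 0, "fingers": 105},
    {"travel": [0, 0, 0.9], "turn": 0, "fingers": 105},
    {"travel": [0, 0, 0.9], "turn": 0, "fingers": 105},
    {"travel": [0, 0, 0.9], "turn": 0, "fingers": 105},
    {"travel": [0, 0, 0.9], "turn": 0, "fingers": 105}
  ]
}}

```text
clock: 62.45
eef_pos: [0.5772, 0.2542, 0.2011]
ee_rot: [-173.4, 3.1, 96.1]
wrist_force: [0.6, 0.5, -0.0]
width: 0.0501
```

Request:
{"name": "apply_moves", "arguments": {
  "deltas": [
    {"travel": [-0.8, -0.09, 0.05], "turn": 0, "fingers": 255},
    {"travel": [-0.8, -0.09, 0.05], "turn": 0, "fingers": 255},
    {"travel": [-0.8, -0.09, 0.05], "turn": 0, "fingers": 255},
    {"travel": [-0.8, -0.09, 0.05], "turn": 0, "fingers": 255},
    {"travel": [-0.8, -0.09, 0.05], "turn": 0, "fingers": 255},
    {"travel": [-0.8, -0.09, 0.05], "turn": 0, "fingers": 255},
    {"travel": [-0.8, -0.09, 0.05], "turn": 0, "fingers": 255},
    {"travel": [-0.8, -0.09, 0.05], "turn": 0, "fingers": 255},
    {"travel": [-0.6, -0.09, 0], "turn": 0, "fingers": 255}
  ]
}}

```text
clock: 63.2
eef_pos: [0.3693, 0.23, 0.2365]
ee_rot: [-175.3, 2.7, 95.8]
wrist_force: [0.4, -0.0, 0.1]
width: -0.0006
```

```bash
python3 tilt.py
cat > lev.py <<'E'
from h import *
R=np.array([[.9936,-.1132],[.1132,.9936]])
from scipy.optimize import minimize_scalar
def kn(q): return np.append(R@[-.05+.075*np.sin(q-.7),.213]+[.539,.035],.055+.075*np.cos(q-.7))
for n in("top","scene","wrist"):
    p,d,K,W=grab(n,"lev_"+n); P=cloud(d,K,W); H=cv2.cvtColor(p,cv2.COLOR_RGB2HSV)
    q=(P[...,:2]-[.539,.035])@R*1000; Zm=P[...,2]*1000
    m=((H[...,0]<6)|(H[...,0]>174))&(H[...,1]>140)&(H[...,2]>60)&(abs(q[...,1]-213)<35)&(q[...,0]>-140)&(q[...,0]<30)&(Zm>80)&(Zm<160)
    if m.sum()<8: print(n,"knob not seen",m.sum()); continue
    v,u=np.nonzero(m); c=np.array([(u.min()+u.max())/2,(v.min()+v.max())/2]); c2=np.array([u.mean(),v.mean()])
    r=minimize_scalar(lambda a:np.linalg.norm(proj(K,W,kn(a))-c2),bounds=(-.2,1.6),method="bounded")
    print(n,"knob fix mm",np.r_[np.median(q[m],0),np.median(Zm[m])].round(1),len(u),"angle",r.x.round(3),"px err",round(r.fun,1))
p,d,K,W=grab("top"); P=cloud(d,K,W); q=(P[...,:2]-[.539,.035])@R*1000; Zm=P[...,2]*1000
k=(abs(q[...,0]-65)<20)&(abs(q[...,1]-213)<20)&(Zm>105)&(Zm<135); print("roller cap",np.r_[np.median(q[k],0),Zm[k].max()].round(1),k.sum())
E
python3 lev.py
```

```text
tool z xy deg [-4.4 -3.1] [0.369 0.23  0.237] [-175.3    2.7   95.8] 63.2
top knob fix mm [-100.4  210.5  123.9] 44 angle -0.041 px err 0.0
scene knob fix mm [-101.   218.   120.2] 54 angle 0.011 px err 0.8
wrist knob fix mm [-100.6  216.6  122.5] 492 angle -0.01 px err 0.2
roller cap [ 66.1 213.8 125.8] 68
```

Request:
{"name": "apply_moves", "arguments": {
  "deltas": [
    {"travel": [0, 0, -0.6], "turn": 0, "fingers": 255},
    {"travel": [0, 0, -0.8], "turn": 0, "fingers": 255},
    {"travel": [0, 0, -0.8], "turn": 0, "fingers": 255},
    {"travel": [0, 0, -0.8], "turn": 0, "fingers": 255},
    {"travel": [0, 0, -0.7], "turn": 0, "fingers": 255},
    {"travel": [0, 0, -0.2], "turn": 0, "fingers": 255},
    {"travel": [0, 0, 0], "turn": 0, "fingers": 255}
  ]
}}

```text
clock: 63.98
eef_pos: [0.3803, 0.2314, 0.1204]
ee_rot: [-176.1, 2.5, 95.6]
wrist_force: [-0.8, 0.1, 0.1]
width: -0.0001
```

Request:
{"name": "apply_moves", "arguments": {
  "deltas": [
    {"travel": [0.25, 0.03, 0], "turn": 0, "fingers": 255},
    {"travel": [0.25, 0.03, 0], "turn": 0, "fingers": 255},
    {"travel": [0.25, 0.03, 0], "turn": 0, "fingers": 255},
    {"travel": [0.25, 0.03, 0], "turn": 0, "fingers": 255},
    {"travel": [0.2, 0.03, 0], "turn": 0, "fingers": 255},
    {"travel": [0.2, 0.03, 0], "turn": 0, "fingers": 255}
  ]
}}

```text
clock: 64.48
eef_pos: [0.4189, 0.2364, 0.1334]
ee_rot: [-174.7, 2.8, 95.7]
wrist_force: [-9.9, -5.0, 16.7]
width: 0.0001
```

```bash
python3 tilt.py; python3 lev.py
```

```text
tool z xy deg [-5.  -3.2] [0.419 0.236 0.133] [-174.7    2.8   95.7] 64.4833
top knob fix mm [-80.8 205.3 133.2] 12 angle 0.267 px err 1.9
scene knob fix mm [-80.3 220.8 127.8] 29 angle 0.3 px err 1.1
wrist knob fix mm [-77.5 220.7 131.2] 808 angle 0.312 px err 4.9
roller cap [ 65.8 214.1 127.3] 69
```

The finger is riding up the knob (z 0.133), so I'll back off, go lower and push again.

Request:
{"name": "apply_moves", "arguments": {
  "deltas": [
    {"travel": [-0.5, -0.05, 0], "turn": 0, "fingers": 255},
    {"travel": [-0.3, -0.03, -0.3], "turn": 0, "fingers": 255},
    {"travel": [0, 0, -0.35], "turn": 0, "fingers": 255},
    {"travel": [0, 0, -0.25], "turn": 0, "fingers": 255},
    {"travel": [0.1, 0, -0.05], "turn": 0, "fingers": 255}
  ]
}}

```text
clock: 65.1
eef_pos: [0.4078, 0.2363, 0.1114]
ee_rot: [-175.9, 2.5, 95.6]
wrist_force: [-3.0, -0.1, 3.1]
width: -0.0002
```

Request:
{"name": "apply_moves", "arguments": {
  "deltas": [
    {"travel": [0.3, 0.03, -0.04], "turn": 0, "fingers": 255},
    {"travel": [0.3, 0.03, -0.04], "turn": 0, "fingers": 255},
    {"travel": [0.3, 0.03, -0.04], "turn": 0, "fingers": 255},
    {"travel": [0.25, 0.03, -0.04], "turn": 0, "fingers": 255},
    {"travel": [0.2, 0.03, -0.04], "turn": 0, "fingers": 255}
  ]
}}

```text
clock: 65.52
eef_pos: [0.4522, 0.2408, 0.1029]
ee_rot: [-175.7, 2.5, 95.6]
wrist_force: [-1.6, -0.6, 1.9]
width: -0.0003
```

```bash
python3 tilt.py; python3 lev.py
```

```text
tool z xy deg [-4.  -2.9] [0.452 0.241 0.103] [-175.7    2.5   95.6] 65.5167
top knob not seen 1
scene knob fix mm [-38.  220.7 130.7] 23 angle 0.899 px err 1.5
wrist knob fix mm [-36.5 222.4 131.4] 1000 angle 0.906 px err 13.1
roller cap [ 65.9 213.7 127.2] 68
```

Scene and wrist readings both give about 0.90. I'll retreat clear, re-measure unobstructed, and hand in if it holds.

Request:
{"name": "apply_moves", "arguments": {
  "deltas": [
    {"travel": [-0.5, -0.06, 0], "turn": 0, "fingers": 255},
    {"travel": [-0.8, -0.09, 0], "turn": 0, "fingers": 255},
    {"travel": [-0.7, -0.08, 0.3], "turn": 0, "fingers": 255},
    {"travel": [0, 0, 0.9], "turn": 0, "fingers": 255},
    {"travel": [0, 0, 0.9], "turn": 0, "fingers": 255},
    {"travel": [0, 0, 0.9], "turn": 0, "fingers": 255},
    {"travel": [0, 0, 0.9], "turn": 0, "fingers": 255},
    {"travel": [0, 0, 0.9], "turn": 0, "fingers": 255},
    {"travel": [0, 0, 0], "turn": 0, "fingers": 255},
    {"travel": [0, 0, 0], "turn": 0, "fingers": 255}
  ]
}}

```text
clock: 66.55
eef_pos: [0.3822, 0.2317, 0.2514]
ee_rot: [-175.6, 2.6, 95.7]
wrist_force: [0.3, -0.2, -0.6]
width: 0.0005
```

```bash
python3 tilt.py; python3 lev.py | tee o.txt; python3 lens.py
python3 - <<'E'
import re,numpy as np
from station import bot
a=[float(x) for x in re.findall(r"angle (\S+)",open("o.txt").read())]
m=np.median(a); print(a,m)
if abs(m-.9)<.06 and len(a)>=2: print("handing in",bot.hand_in())
E
```

```text
tool z xy deg [-4.2 -3. ] [0.382 0.232 0.251] [-175.6    2.6   95.7] 66.55
top knob fix mm [-34.7 210.  141.8] 34 angle 0.909 px err 0.1
scene knob fix mm [-37.  218.9 137.4] 52 angle 0.907 px err 0.6
wrist knob fix mm [-37.  216.3 138.4] 512 angle 0.919 px err 0.2
roller cap [ 65.6 213.6 126.3] 69
top 105 [(45, 58.9), (49, 59.0), (49, 59.6)]
top 35 [(49, 59.9), (48, 59.4), (46, 59.3)]
top -35 [(48, 59.4), (48, 60.1), (48, 60.1)]
top -105 [(49, 59.5), (47, 59.7), (48, 60.3)]
wrist 105 [(246, 57.8), (253, 57.9), (264, 57.8)]
wrist 35 [(3, None), (184, 57.9), (211, 57.8)]
wrist -35 [(0, None), (46, 58.1), (0, None)]
wrist -105 [(0, None), (0, None), (0, None)]
[0.909, 0.907, 0.919] 0.909
the job is handed in; nothing more can be done
handing in None
```

I did every step in the order asked and handed the job in at about 67 s. I pushed the cover back to its stop, laid all four battens lens side up in their own bays, and rolled each one there and back. Then I put the roller back in its holder and set the dimmer lever.

**Last checks**
- **Lenses:** all twelve read flush. The wrist camera put the tops it could see at about 58 mm. The top camera read every lens at 59 to 60 mm, though its depth is noisier.
- **Roller pressure:** about 4 to 11 N net at the readings I took along each batten. It dipped to about 1.5 N once partway along the first batten, and I pressed harder and rolled that stretch again.
- **Roller:** its cap is within about 1 mm of the holder centre.
- **Dimmer lever:** 0.91, 0.91 and 0.92 rad on the three cameras, against the yellow mark at 0.90. They had read within 0.04 of zero at the start.
- **Robot:** clear of everything, with almost no force at the wrist.

**Not perfect, or not checked**
- Pushing the cover against its stop briefly took about 26 N. I never measured the fold angle itself.
- One batten touched a saddle lip before it seated, and two grips had to be redone.
- The first push on the lever rode up the knob with about 20 N, so I backed off and pushed again lower.
- The roller may have brushed the cheek on its way back to the holder.
- I did not re-measure the glue bottle or solder reel at the end. No planned move went near them.

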